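Lock the sample box and bring back its key

ROBOT

A 6-joint arm with a two-finger parallel gripper is mounted at the origin on a cart in front of the work surface, level with it; the furniture and walls round the work are solid. World frame = base frame: x ahead of the robot, y to its left, z up, the work surface at z = 0. Lengths are in m, angles in rad, forces in N, time in s.
With the tool pointing down it reaches from about 0.3 to 0.95 m from the base axis. Payload 3.1 kg.
Tool frame: the origin (TCP) lies midway between the tips of the shut fingers; the grasp point (between the pads) lies 19 mm behind it; z points along the fingers, y is the direction in which the jaws open and shut (so a half turn about z gives the same grasp; the last joint's range is limited). The gripper opens to 85 mm and grips with 20 to 120 N. Pads are 22 mm wide; open, the fingers measure 114 mm over their backs; the gripper's body (76 mm by 85 mm) begins 54 mm behind the grasp point. The pads swing forward as they close: fully open they stand 13 mm farther back than shut.
Start: joints at [-1.176, 0.308, 1.634, -0, 1.2, -0.07], TCP at [0.28, -0.559, 0.205] pointing down, gripper open.
Joint ranges: [-3.06, 3.06], [-0.79, 1.96], [0.05, 2.63], [-1.19, 4.34], [0.05, 2.64], [-2.94, 2.94]. Speed limits (rad/s): [2.79, 2.79, 3.14, 3.14, 3.14, 3.14].

INTERFACE

Orientations are given as [roll, pitch, yaw] about the fixed x, y, z axes, in that order (R = Rz(yaw) Ry(pitch) Rx(roll)).
In Python, from station import env gives the robot as it stands.
- The arm moves only by the shell command python3 -m jog 'ROWS'. ROWS is JSON, a list of rows, each a list of 7 numbers: the turn, a rotation vector about the tool's x, y, z in units of 5 degrees (1.0 is 5 degrees), then the shift along the tool's x, y, z in units of 40 mm (1.0 is 40 mm), then the opening, from -1 (shut) to 1 (fully open). A call has 1 to 12 rows; each row is the pose to reach, as a shift and turn from the pose commanded when the call began, along the tool's axes at that moment; what a row does not reach only later rows make up. A row lasts 1/8 s, in which the tool goes at most 62.5 mm and 10.7 degrees, less where a joint would pass 70% of its speed; a pose out of reach is approached as far as the arm can. A call with a gripper value outside its range is refused whole. The fingers move at their own pace and stop on an object; the grip force is fixed at half the most. Time passes only in rows, so rows that repeat a pose let the fingers close. It gives the time, the measured TCP pose, the force and the opening at its end, in the units of the state.
- env.get_obs(): the state, without advancing time (a new reading comes with each control period).
- env.get_image(name): name is "scene" or "top" or "wrist"; returns a dict with "color" (384x512x3 uint8, blue, green, red), "fx", "fy", "cx", "cy" (pixels), "k1" (the pictures are not rectified: a ray, as slopes to the right and down, at radius r is drawn at 1 + k1 r^2 times it, then the intrinsics apply), "rvec" (rotation vector, rad) and "tvec" (3), from world to camera coordinates, as OpenCV has them. Camera axes: x right, y down, z forward; pixel columns grow to the right and rows downward; lengths in m; the calibration is good to about 2 mm. A picture is of the moment at which its call begins. There is no depth.
- env.sign_off(): hands the job in, once; it reports no verdict.
The state is a dict: "time_s": time; "joint_positions": joint angles; "qd": joint speeds; "effort": joint torques, N m; "tool_pos": TCP position; "eef_rot": TCP orientation; "force": force on the tool from outside, world axes, zero at the start; "moment": the same for the moment, N m; "width": finger opening in m.
Only numpy, scipy, OpenCV 4.12 (cv2) and the standard library are available. Lean on these libraries where they do the work, as an engineer would, in place of code of your own. Each camera call takes 0.05 s, during which the arm holds its last target.

TASK

Lock the grey sample box: the key is in its lock, turned a little off; turn it gently clockwise, seen from above, until the brass bolt is fully out and you feel the stop, without forcing the lock. Then turn the key back anticlockwise to the only position where it comes out (close to the red mark, felt as a second stop), draw it straight up without tugging, and stand it, bow up and let go, in the slot of the white key holder. Leave the two small vials and the dropper bottle where they stand.

Things in the scene. Friction and masses are not known exactly. Their poses are not given: they have to be found in the camera images.
- lock_box: Grey steel box with white lid, 116 x 190 x 50 mm, fixed. Origin: centre of its underside, z up. On its top a steel lock case 57 x 56 x 15 mm, centred on the z axis, on that a round brass plate in a steel ring 48 mm across, 5 mm tall, with the keyhole on the z axis. It breaks if its contacts with the key add up to over 60 N: about 0.17 N m on the key; 0.12 N m, or 10 N when lifting, do no harm.
- lock_mouth (a point): Centre of the keyhole, on the top of the brass plate, 70 mm above the worktop: a round hole for the shank with a slot 7 mm wide for the bit. Only there can the bit pass up; elsewhere it catches under the plate after about 3 mm of lift. The slot points to the red mark give or take 0.28 rad (differs from lock to lock, must be felt). All angles are of the bit, seen from above.
- red_mark (a point): Red mark on top of the lock case, 28 mm from the key's axis, in the direction of the box's -x axis turned 1.07 rad anticlockwise (towards -y). Turned back anticlockwise, the key is free until a hard stop 0.05 rad past the middle of the slot; it comes out from about that stop to 0.1 rad short of it.
- keeper (a point): Middle of the steel keeper (33 x 12 x 21 mm) on the box rim, 55 mm from the key's axis on the box's +y side, that takes the bolt. Turned clockwise, the bit is free until it meets the bolt 0.58 to 1.13 rad clockwise of the red mark, pushes it (about 4 N at 9 mm from the axis) and stops hard 1.08 to 1.52 rad clockwise of the mark (differs from lock to lock, must be felt).
- key: Loose steel key, blue flat bow, 61 mm tall, 50 g. Stands in the lock, its bit 0.46 to 0.54 rad clockwise of the red mark. Origin: on its axis at the bit's underside (56 mm above the worktop in the lock), z to the bow. Bit: along -x to 13 mm from the axis, 5 thick, z 0 to 6. Shank 10 across, z 0 to 26; guide pin 6 across, z -5 to 0. Lifted 20 mm it is clear of the lock.
- key_bow (a point): Centre of the key's bow, on its axis, 41 mm above the key's origin. The bow is a plate 24 mm along the key's x, 8 mm thick along its y, 30 mm tall (z 26 to 56 mm of the key); in the lock it begins 12 mm above the brass plate. Fingers and arm give a little: at the stops the hand leads the key by some 0.1 to 0.2 rad.
- key_holder: White block 56 x 46 mm on a grey foot, 30 mm tall, fixed. Origin: centre of its underside, z up. In its top an upright slot, 26 mm along x, 16 mm along y, 22 mm deep (floor at 8 mm). Shank and bit of the key (from -13 to +5 mm along the key's x, 10 mm wide) go in with the bit along x, either way round; the key's origin is then 13 mm above the worktop.
- holder_mouth (a point): Centre of the slot at the top face of the holder, 30 mm above the worktop. Behind it a tall machine fills the worktop from about x = 0.53 on, y = 0.03 to 0.43, up to z = 0.46: pass in front of it, also on the way from the start.
- bolt (a joint): Travel of the brass bolt beside the lock case (m), which slides to the box's +y into the keeper on the rim: 0 = drawn in, 0.004 = fully out. Driven by the key only; it stays where it is left.
- control_vial_red: Bystander: small white vial with red cap, 24 mm across, 34 mm tall, loose. Origin: centre of its underside.
- control_vial_blue: Bystander: small white vial with blue cap, 24 mm across, 34 mm tall, loose. Origin: centre of its underside.
- dropper: Bystander: dropper bottle with yellow cap, 27 mm across, 62 mm tall, loose. Origin: centre of its underside.

How it is judged:
By the outcome, as a careful person would: the job done as asked, in the order asked, and still so for the second after the job is handed in, with the robot touching nothing.
It also fails if it takes over 72 s, if anything falls off the work surface, if the arm or the gripper's body presses on something with over 40 N, if the wrist force passes 120 N, or if a joint passes its speed limit or range.

## Working session

There is one attempt and no reset: what is moved stays moved. The work goes in short steps, Python scripts to look and compute and a shell command to move; the robot and the scene stay as the last step left them, time stands still between calls to the robot, and variables do not carry over. Pictures are saved under pics/ and viewed, and the job is handed in when it is done.

```bash
ls; mkdir -p pics; python3 - <<'E'
from station import env
import cv2
o=env.get_obs(); print(o)
for n in ["scene","top","wrist"]:
    d=env.get_image(n); cv2.imwrite(f"pics/{n}0.png",d["color"]); print(n,{k:d[k] for k in d if k!="color"})
E
```

```text
pics
{'time_s': 0.0, 'joint_positions': array([-1.17571607e+00,  3.09007369e-01,  1.63518919e+00,  2.60928384e-06,
        1.19970806e+00, -6.96857095e-02]), 'qd': array([ 0.0002859 ,  0.00068904,  0.00108675, -0.00129826, -0.00025265,
        0.00054309]), 'effort': array([ 4.24700884e-04, -4.15251839e+01, -2.76664460e+01, -1.77803140e-04,
        1.00799344e-02,  1.39482879e-05]), 'tool_pos': array([ 0.27977653, -0.55789347,  0.20424442]), 'eef_rot': array([-3.13928646e+00, -1.63404484e-04,  4.64764830e-01]), 'force': array([ 0.04902798, -0.61207677,  0.71602618]), 'moment': array([ 0.02761274, -0.00048024,  0.00970456]), 'width': 0.08543412686115254}
scene {'fx': 438.5574638025137, 'fy': 438.5574638025137, 'cx': 258.60445726973893, 'cy': 188.6885889941407, 'k1': -0.01108712884717412, 'rvec': array([ 0.57997726, -2.72594641,  1.07026547]), 'tvec': array([0.46879359, 0.29725108, 1.04184197])}
top {'fx': 351.9096904440944, 'fy': 351.9096904440944, 'cx': 255.39825442737214, 'cy': 195.06314237143835, 'k1': -0.08723805116644422, 'rvec': array([ 2.17319124, -2.20953692,  0.08864577]), 'tvec': array([-0.07716415,  0.54093345,  0.95661203])}
wrist {'fx': 299.6620771865043, 'fy': 299.6620771865043, 'cx': 256.94227790105447, 'cy': 192.93011444412886, 'k1': -0.06575372246643171, 'rvec': array([-2.44022858,  1.50591478,  0.23835158]), 'tvec': array([-0.62414842, -0.03902347,  0.37931269])}
```

View pics/scene0.png

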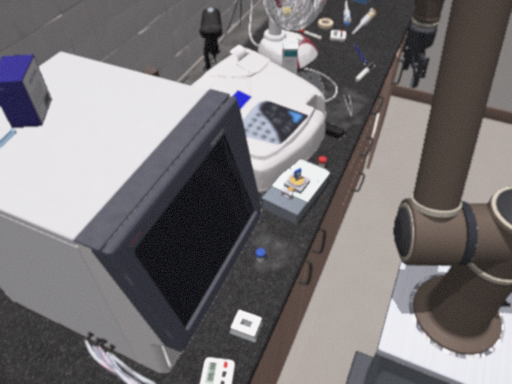

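View pics/top0.png

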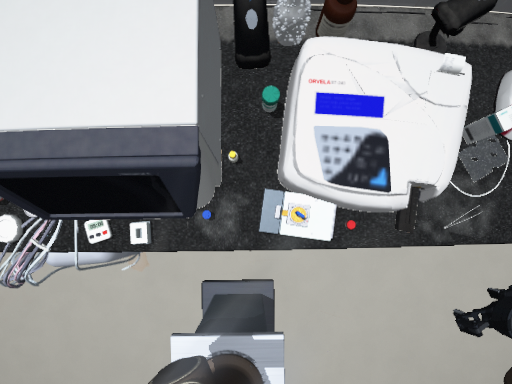

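View pics/wrist0.png

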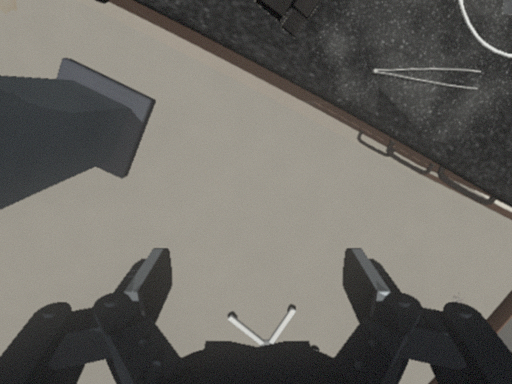

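The top view shows the box around (300,215) with the key on it, the holder at (140,232), the blue vial at (207,215), the red vial at (351,225) and the dropper at (233,156). Next I zoom in and measure.

```bash
cat > h.py <<'E'
import numpy as np, cv2
from station import env
from scipy.spatial.transform import Rotation as Ro
def cam(d):
    R=cv2.Rodrigues(d["rvec"])[0]; return R,d["tvec"]
def ray(d,u,v):
    x=(u-d["cx"])/d["fx"]; y=(v-d["cy"])/d["fy"]
    a,b=x,y
    for _ in range(20):
        s=1+d["k1"]*(a*a+b*b); a,b=x/s,y/s
    R,t=cam(d); return -R.T@t, R.T@np.array([a,b,1.])
def onz(d,u,v,z):
    c,r=ray(d,u,v); return c+r*(z-c[2])/r[2]
def proj(d,P):
    R,t=cam(d); p=np.atleast_2d(P)@R.T+t; a=p[:,:2]/p[:,2:]
    s=1+d["k1"]*(a**2).sum(1,keepdims=True); a=a*s
    return np.c_[a[:,0]*d["fx"]+d["cx"],a[:,1]*d["fy"]+d["cy"]]
def crop(d,name,u0,v0,u1,v1,k):
    c=cv2.resize(d["color"][v0:v1,u0:u1],None,fx=k,fy=k,interpolation=cv2.INTER_CUBIC); cv2.imwrite("pics/"+name,c)
E
python3 - <<'E'
from h import *
d=env.get_image("top"); crop(d,"top_box.png",250,180,350,250,8); crop(d,"top_hold.png",110,200,230,250,6)
s=env.get_image("scene"); crop(s,"sc_box.png",255,145,340,225,7)
for n,u,v,z in [("key",299,215,.097),("hold",140,232,.03),("blue",207,215,.034),("red",351,225,.034),("drop",233,156,.062),("boxw",260,233,.05)]: print(n,onz(d,u,v,z).round(4))
E
```

```text
key [ 0.4814 -0.1955  0.097 ]
hold [0.4425 0.2321 0.03  ]
blue [0.4863 0.0467 0.034 ]
red [ 0.452  -0.3467  0.034 ]
drop [ 0.6423 -0.0275  0.062 ]
boxw [ 0.4358 -0.0963  0.05  ]
```

```bash
ls pics
```

```text
sc_box.png
scene0.png
top0.png
top_box.png
top_hold.png
wrist0.png
```

View pics/top_box.png

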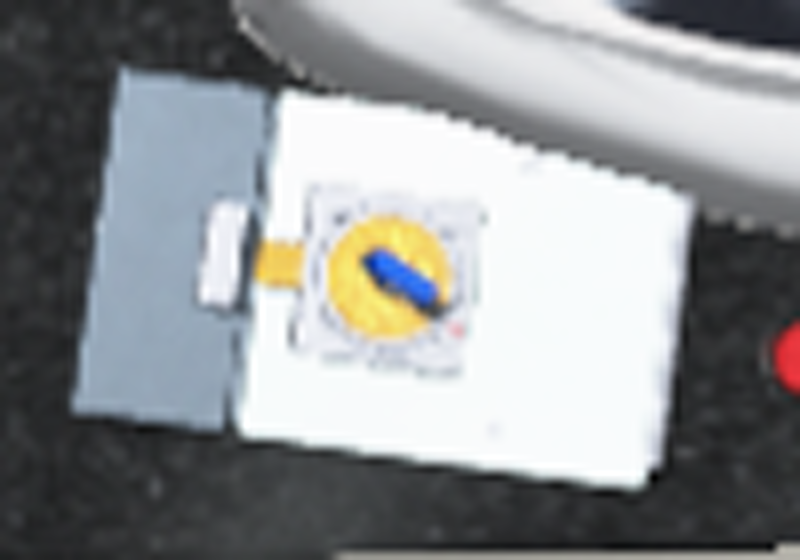

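View pics/sc_box.png

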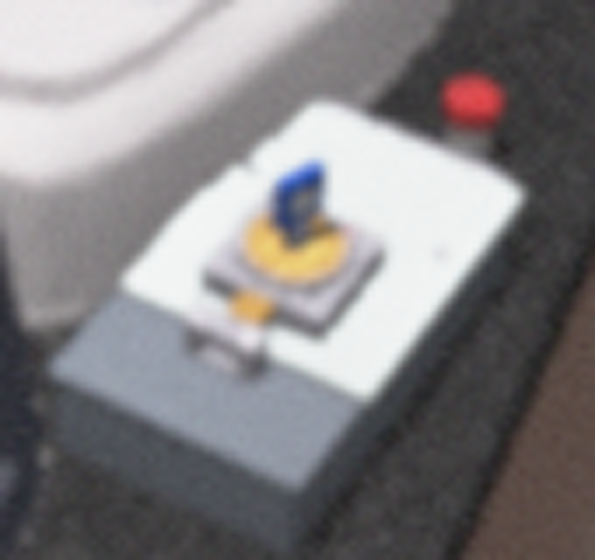

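View pics/top_hold.png

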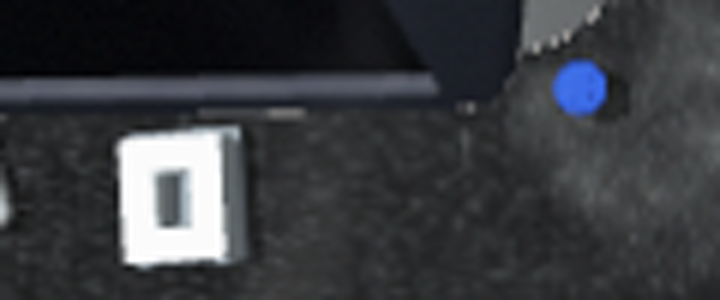

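```bash
cat >> h.py <<'E'
def boxpts(): 
    X,Y=.058,.095
    return np.array([[X,Y,.05],[-X,Y,.05],[-X,-Y,.05],[X,-Y,.05]])
def T(p,x,y,yaw,z=0):
    c,s=np.cos(yaw),np.sin(yaw); return np.asarray(p)@np.array([[c,-s,0],[s,c,0],[0,0,1]]).T+[x,y,z]
def draw(im,d,P,col,k,off,close=True):
    q=((proj(d,P)-off+.5)*k-.5); cv2.polylines(im,[np.round(q).astype(int)],close,col,1,cv2.LINE_AA)
E
python3 - <<'E'
from h import *
d=env.get_image("top"); s=env.get_image("scene")
print(-cam(d)[0].T@d["tvec"], -cam(s)[0].T@s["tvec"])
# box corners from crop /8 +offset
q=[(122,68),(73,412),(645,488),(692,195)]
for a in q: print(onz(d,a[0]/8+250,a[1]/8+180,.05).round(4))
print("brass",onz(d,390/8+250,278/8+180,.07).round(4),"red",onz(d,457/8+250,330/8+180,.065).round(4))
for a in [(118,138),(240,125),(222,264),(122,268)]:print(onz(d,a[0]/6+110,a[1]/6+200,.03).round(4))
for a in [(155,171),(190,170),(188,228),(157,229)]:print(onz(d,a[0]/6+110,a[1]/6+200,.03).round(4))
E
```

```text
[ 0.4718636  -0.07452078  0.99270402] [0.22393769 0.6388816  0.96707938]
[ 0.5547 -0.1126  0.05  ]
[ 0.4398 -0.0941  0.05  ]
[ 0.4107 -0.2854  0.05  ]
[ 0.5087 -0.3043  0.05  ]
brass [ 0.4824 -0.1985  0.07  ] red [ 0.4649 -0.2209  0.065 ]
[0.4674 0.261  0.03  ]
[0.4727 0.2043 0.03  ]
[0.4095 0.2127 0.03  ]
[0.4081 0.2591 0.03  ]
[0.4522 0.2437 0.03  ]
[0.4524 0.2274 0.03  ]
[0.426  0.2284 0.03  ]
[0.4257 0.2428 0.03  ]
```

```bash
python3 - <<'E'
from h import *
bx,by,yaw=.4825,-.1987,-.155
def bow(a,z):
    c=np.array([[.012,.004,0],[-.012,.004,0],[-.012,-.004,0],[.012,-.004,0]]); return T(c,bx,by,a-np.pi,z)
outs=[]
for n,(u0,v0,u1,v1) in {"top":(250,180,350,250),"scene":(255,145,340,225)}.items():
    d=env.get_image(n)
    k=7
    im=cv2.resize(d["color"][v0:v1,u0:u1],None,fx=k,fy=k,interpolation=cv2.INTER_CUBIC)
    off=np.array([u0,v0])
    draw(im,d,T(boxpts(),bx,by,yaw),(0,0,255),k,off)
    for a,col in [(3.5566,(0,255,0)),(np.pi+np.arctan2(68,38),(255,0,255))]:
        for z in (.082,.112): draw(im,d,bow(a,z),col,k,off)
    cv2.imwrite(f"pics/ov_{n}.png",im)
E
```

```text
(no output)
```

View pics/ov_top.png

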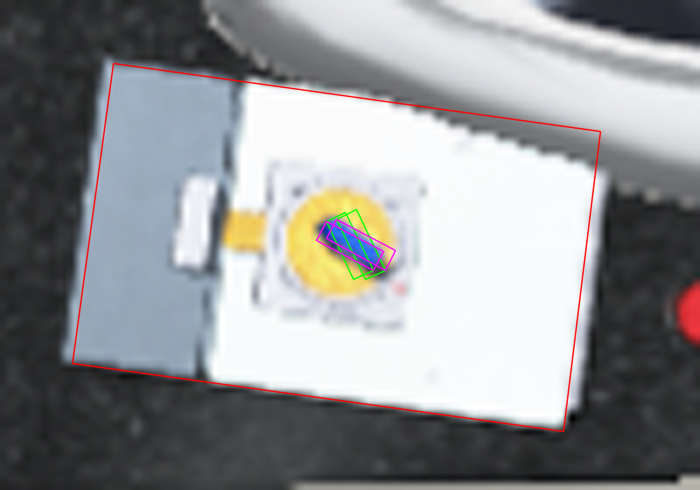

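View pics/ov_scene.png

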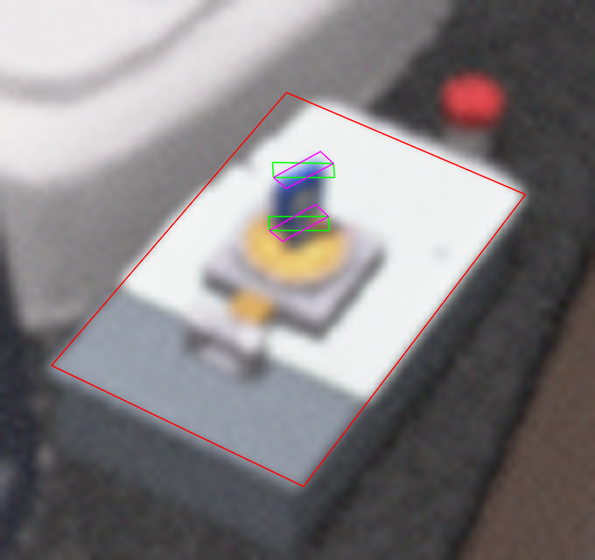

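```bash
cat >> h.py <<'E'
import json,os
def cmd():
    if os.path.exists("cmd.json"):
        c=json.load(open("cmd.json")); return np.array(c["p"]),Ro.from_rotvec(c["r"])
    return np.array([.28,-.559,.205]),Ro.from_euler("xyz",[np.pi,0,.4648])
def upd(row):
    p,R=cmd(); row=np.array(row,float)
    p2=p+R.apply(row[3:6]*.04); R2=R*Ro.from_rotvec(row[:3]*np.deg2rad(5))
    json.dump(dict(p=p2.tolist(),r=R2.as_rotvec().tolist()),open("cmd.json","w"))
    show()
def show():
    p,R=cmd(); o=env.get_obs()
    print("t",round(o["time_s"],3),"cmd",p.round(4),R.as_euler("xyz").round(4)[2],"meas",o["tool_pos"].round(4),o["eef_rot"].round(4),"F",o["force"].round(2),"M",o["moment"].round(3),"w",round(o["width"],4),"q",o["joint_positions"].round(2))
def need(p,yaw):
    p0,R0=cmd(); R=Ro.from_euler("xyz",[np.pi,0,yaw])
    rv=(R0.inv()*R).as_rotvec()/np.deg2rad(5); return np.r_[rv,R0.inv().apply(np.array(p)-p0)/.04].round(3)
E
python3 - <<'E'
from h import *
d=env.get_image("wrist"); o=env.get_obs()
R,t=cam(d); c=-R.T@t
Rt=Ro.from_euler("xyz",o["eef_rot"])
print("cam in tool",Rt.inv().apply(c-o["tool_pos"]),"cam axes in tool\n",(Rt.inv().as_matrix()@R.T).round(3))
s=env.get_image("scene"); crop(s,"sc_m.png",190,60,350,230,4)
print(need([.41,-.23,.25],.415), need([.33,-.4,.25],.44))
E
```

```text
cam in tool [ 7.91646950e-02  8.95544509e-05 -1.67709778e-01] cam axes in tool
 [[-0.    -0.952 -0.307]
 [ 1.    -0.     0.001]
 [-0.001 -0.307  0.952]]
[ 0.    -0.     0.571  6.592 -5.896 -1.125] [-0.    -0.     0.284  2.899 -2.993 -1.125]
```

View pics/sc_m.png

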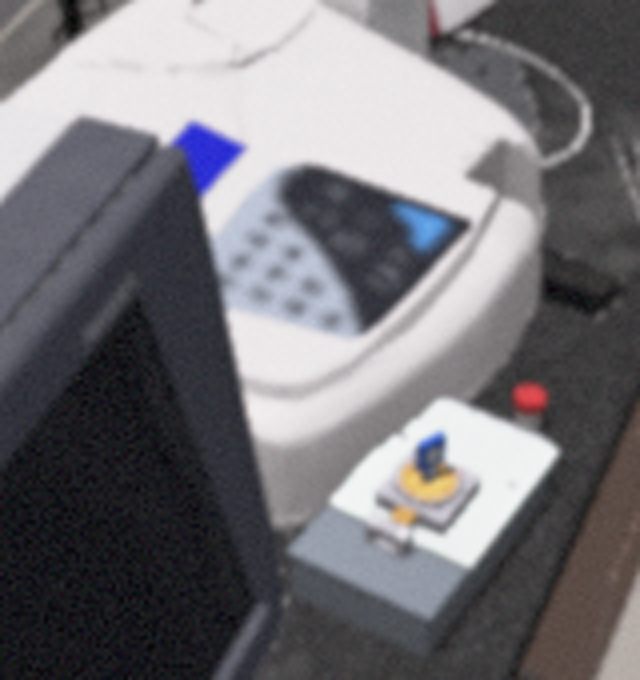

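```bash
python3 - <<'E'
from h import *
s=env.get_image("scene"); d=env.get_image("top")
P=onz(s,258,190,0); print(P, proj(d,P), [ (z,proj(s,P+[0,0,z]).round(1)) for z in (.05,.1,.15,.2)])
print(need([.46,-.21,.2],.415))
E
python3 -m jog '[[0,0,0,0,0,-1,1],[0,0,0,1.5,-1.4,-1,1],[0,0,0.3,3,-2.8,-1,1],[0,0,0.5,4.5,-4.2,-1,1],[0,0,0.5,5.5,-5.5,-1,1],[0,0,0.57,5.5,-5.5,-1,1],[0,0,0.57,5.5,-5.5,-1,1]]'; python3 -c "
from h import *
upd([0,0,0.57,5.5,-5.5,-1,1])
d=env.get_image('wrist'); cv2.imwrite('pics/w1.png',d['color'])"
```

```text
[ 0.59378252 -0.17483237  0.        ] [[286.1875697  176.01954162]] [(0.05, array([[257.9, 178.4]])), (0.1, array([[257.8, 166.1]])), (0.15, array([[257.7, 153. ]])), (0.2, array([[257.7, 139.1]]))]
[ 0.    -0.     0.571  7.934 -5.782  0.125]
time_s: 1.52
tool_pos: [0.3788, -0.2598, 0.2456]
eef_rot: [-3.141, -0.001, 0.421]
force: [0.1, -1.1, -0.0]
width: 0.0856
t 1.525 cmd [ 0.378  -0.2637  0.245 ] 0.4151 meas [ 0.3788 -0.2598  0.2456] [-3.1409e+00 -8.0000e-04  4.2090e-01] F [ 0.1  -1.13 -0.  ] M [-0.048  0.032 -0.013] w 0.0856 q [-0.7  -0.06  1.96  0.    1.24  0.45]
```

View pics/w1.png

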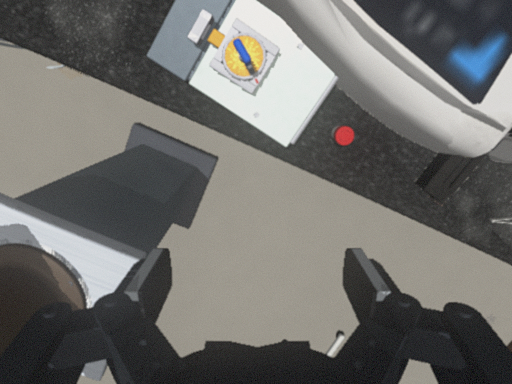

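Wrist view: the lock plate is at (244,57), with the blue bow across it. I move closer.

```bash
python3 - <<'E'
from h import *
print(need([.4825,-.1987,.2],.415))
E
python3 -m jog '[[0,0,0,1.3,0.2,0.4,1],[0,0,0,2.4,0.4,0.9,1],[0,0,0,3,0.45,1.1,1],[0,0,0,3,0.45,1.1,1],[0,0,0,3,0.45,1.1,1]]'; python3 -c "
from h import *
upd([0,0,0,3,0.45,1.1,1])
d=env.get_image('wrist'); cv2.imwrite('pics/w2.png',d['color'])"
```

```text
[-0.000e+00 -0.000e+00  1.000e-03  3.045e+00 -4.350e-01  1.125e+00]
time_s: 2.2
tool_pos: [0.4946, -0.2328, 0.2015]
eef_rot: [3.142, 0.001, 0.414]
force: [-0.8, 0.7, -0.1]
width: 0.0854
t 2.2 cmd [ 0.4951 -0.2318  0.201 ] 0.4151 meas [ 0.4946 -0.2328  0.2015] [3.1415e+00 9.0000e-04 4.1390e-01] F [-0.85  0.68 -0.12] M [ 0.013 -0.    -0.022] w 0.0854 q [-0.52  0.16  1.82 -0.    1.16  0.64]
```

View pics/w2.png

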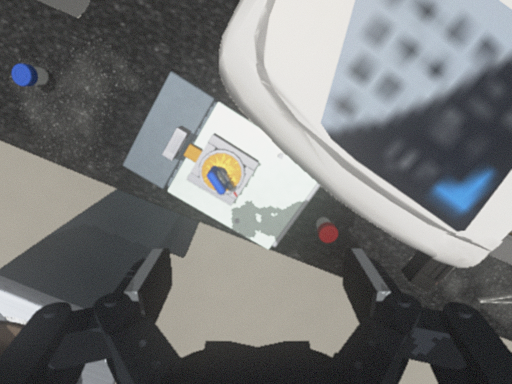

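I typed the y sign wrong, which put the tool about 35 mm too far to −y. Nothing was near it. I overlay the model on this view.

```bash
cat > ov.py <<'E'
from h import *
import sys
def overlay(n,win,k,name,bx=.4825,by=-.1987,yaw=-.155,angs=(3.5566,)):
    d=env.get_image(n); u0,v0,u1,v1=win; off=np.array([u0,v0])
    im=cv2.resize(d["color"][v0:v1,u0:u1],None,fx=k,fy=k,interpolation=cv2.INTER_CUBIC)
    cv2.imwrite("pics/raw_"+name,im)
    draw(im,d,T(boxpts(),bx,by,yaw),(0,0,255),k,off)
    th=np.linspace(0,2*np.pi,40); c=np.c_[np.cos(th)*.024,np.sin(th)*.024,0*th]
    draw(im,d,T(c,bx,by,0,.07),(0,255,255),k,off)
    b=np.array([[.012,.004,0],[-.012,.004,0],[-.012,-.004,0],[.012,-.004,0]])
    for a,col in zip(angs,[(0,255,0),(255,0,255),(0,128,255)]):
        for z in (.082,.112): draw(im,d,T(b,bx,by,a-np.pi,z),col,k,off)
    cv2.imwrite("pics/"+name,im)
E
python3 - <<'E'
from ov import *
overlay("wrist",(170,110,290,230),6,"w2o.png",angs=(3.5566,3.85))
E
```

```text
(no output)
```

View pics/w2o.png

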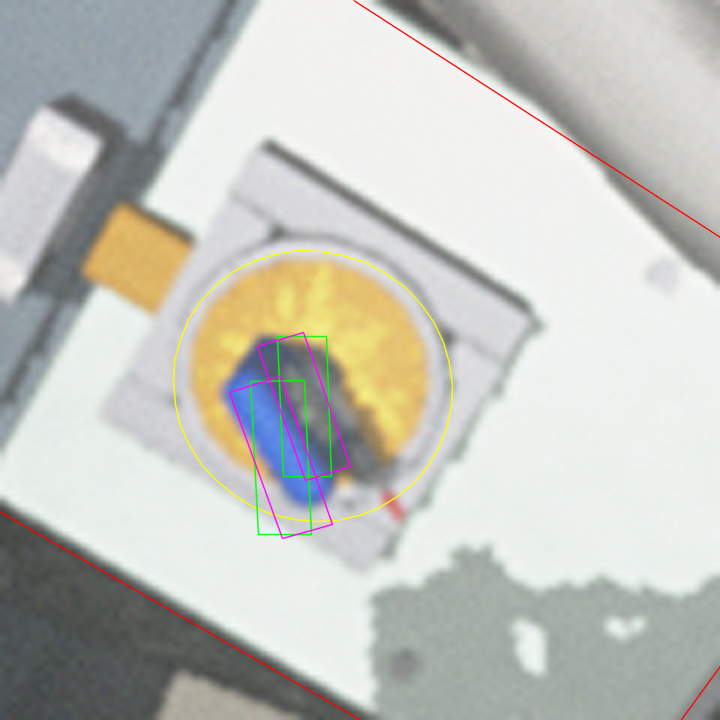

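View pics/raw_w2o.png

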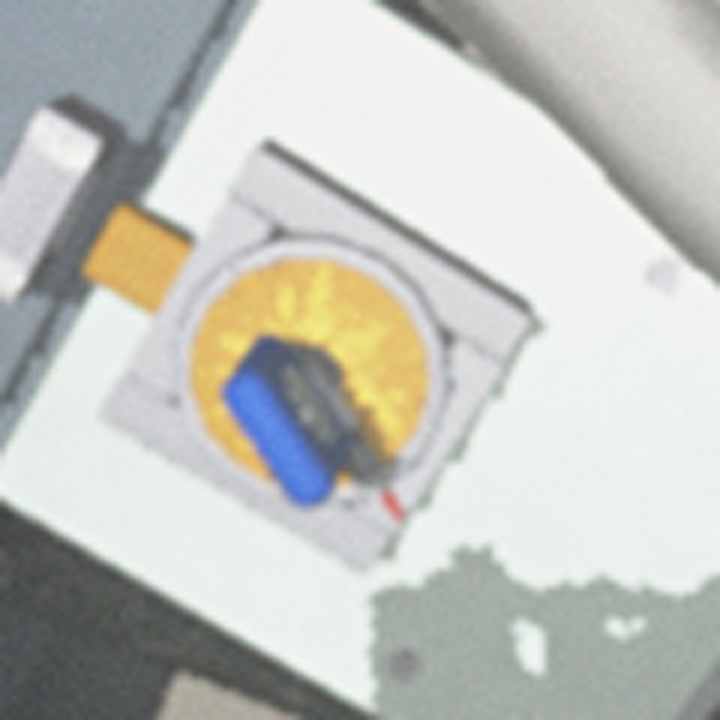

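The bow points almost at the red mark (about 4.1 rad in world), not 0.5 rad clockwise of it as the notes say. I measure it properly from the blue pixels.

```bash
cat > blue.py <<'E'
from h import *
def bluetop(n="wrist",z=.112,c=(.4825,-.1987),vmin=130,R=.05):
    d=env.get_image(n); im=d["color"]; im=cv2.resize(im,None,fx=4,fy=4,interpolation=cv2.INTER_CUBIC)
    hsv=cv2.cvtColor(im,cv2.COLOR_BGR2HSV); m=((hsv[...,0]>100)&(hsv[...,0]<128)&(hsv[...,1]>130)&(hsv[...,2]>vmin)).astype(np.uint8)
    u,v=proj(d,[[c[0],c[1],z]])[0]; yy,xx=np.mgrid[:m.shape[0],:m.shape[1]]
    rad=R*d["fx"]*4/abs((cam(d)[0]@np.array([c[0],c[1],z])+d["tvec"])[2])
    m[(xx/4-u)**2*16+(yy/4-v)**2*16>rad**2]=0
    ys,xs=np.nonzero(m)
    P=np.array([onz(d,(x+.5)/4-.5,(y+.5)/4-.5,z)[:2] for x,y in zip(xs,ys)])
    r=cv2.minAreaRect((P*1e4).astype(np.float32)); ce=P.mean(0); w,V=np.linalg.eigh(np.cov(P.T)); a=np.arctan2(*V[::-1,1])%np.pi
    print(n,"N",len(P),"cen",ce.round(4),"pca ang",a.round(3),"sig*sqrt12",np.sqrt(12*w).round(4),"rect",np.round(np.array(r[0])/1e4,4),np.round(np.array(r[1])/10,1),round(r[2],1))
    return d,m
if __name__=="__main__":
    for vm in (110,150,180):
        d,m=bluetop(vmin=vm); 
    bluetop("top"); 
E
python3 blue.py; python3 -c "
from h import *
print(need([.4825,-.1987,.19],.93))"
```

```text
wrist N 2307 cen [ 0.4853 -0.197 ] pca ang 0.952 sig*sqrt12 [0.0057 0.0209] rect [ 0.4853 -0.197 ] [21.8  6.2] 55.4
wrist N 2295 cen [ 0.4853 -0.197 ] pca ang 0.952 sig*sqrt12 [0.0056 0.0209] rect [ 0.4853 -0.1969] [21.9  6. ] 55.3
wrist N 2251 cen [ 0.4852 -0.197 ] pca ang 0.956 sig*sqrt12 [0.0055 0.0208] rect [ 0.4851 -0.1971] [21.8  5.9] 55.4
top N 186 cen [ 0.4863 -0.1913] pca ang 1.139 sig*sqrt12 [0.0059 0.0121] rect [ 0.486  -0.1914] [13.4  6.6] 55.3
[ 0.     0.    -5.901  0.045 -0.885  0.275]
```

```bash
python3 - <<'E'
from h import *
d=env.get_image("top"); w=env.get_image("wrist")
crop(w,"w3.png",200,80,400,230,4); crop(d,"t3.png",270,160,370,230,8)
for z in (.05,.08,.11,.14):
    print(z,"top",[onz(d,u,v,z)[:2].round(3).tolist() for u,v in [(284,191),(305,194),(315,197.5),(336,204)]],"wr",[onz(w,u,v,z)[:2].round(3).tolist() for u,v in [(250,115),(280,147),(305,170),(330,188)]])
E
```

```text
0.05 top [[0.547, -0.163], [0.538, -0.219], [0.528, -0.246], [0.51, -0.303]] wr [[0.548, -0.201], [0.531, -0.244], [0.519, -0.28], [0.512, -0.314]]
0.08 top [[0.545, -0.16], [0.536, -0.215], [0.526, -0.241], [0.509, -0.296]] wr [[0.55, -0.201], [0.534, -0.24], [0.523, -0.272], [0.517, -0.304]]
0.11 top [[0.542, -0.157], [0.534, -0.21], [0.525, -0.235], [0.507, -0.288]] wr [[0.552, -0.201], [0.537, -0.236], [0.528, -0.265], [0.522, -0.293]]
0.14 top [[0.54, -0.154], [0.532, -0.206], [0.523, -0.23], [0.506, -0.281]] wr [[0.554, -0.201], [0.541, -0.231], [0.532, -0.257], [0.527, -0.282]]
```

View pics/w3.png

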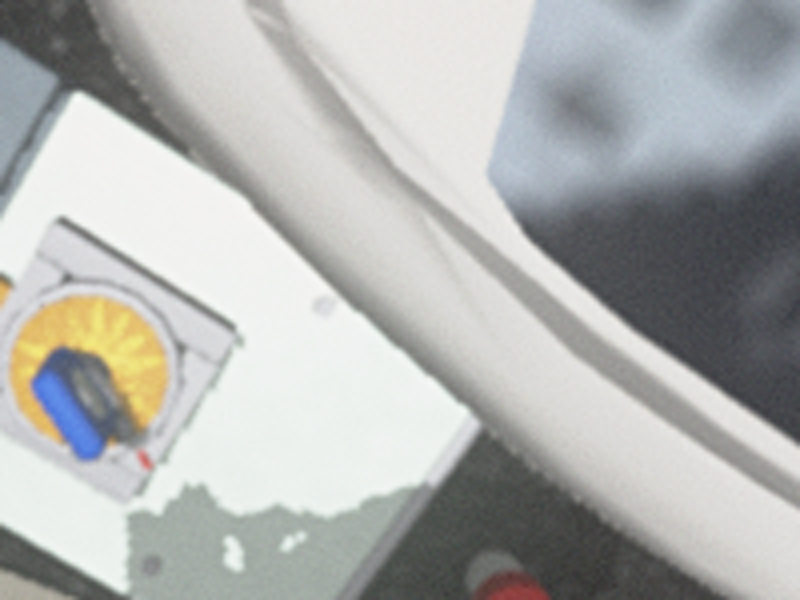

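View pics/t3.png

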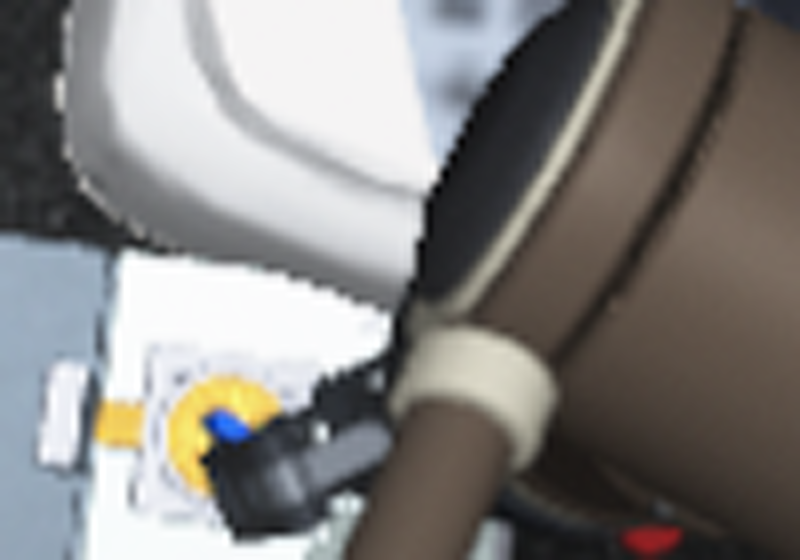

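```bash
python3 -c "
from h import *
print(need([.484,-.198,.16],.953))"
python3 -m jog '[[0,0,-2,0,-0.4,0.3,0],[0,0,-4,0.1,-0.88,0.6,0],[0,0,-6.16,0.1,-0.88,1,0],[0,0,-6.16,0.1,-0.88,1,0],[0,0,-6.16,0.1,-0.88,1,0],[0,0,-6.16,0.1,-0.88,1,0]]'; python3 -c "
from blue import *
upd([0,0,-6.16,0.1,-0.88,1,0])
d=env.get_image('wrist'); cv2.imwrite('pics/w4.png',d['color'])
bluetop()
bluetop(vmin=180)"
```

```text
[ 0.     0.    -6.164  0.087 -0.886  1.025]
time_s: 3.35
tool_pos: [0.4854, -0.1983, 0.1624]
eef_rot: [3.14, -0.0, 0.951]
force: [0.9, -0.4, 0.6]
width: 0.0428
t 3.35 cmd [ 0.4846 -0.198   0.161 ] 0.9526 meas [ 0.4854 -0.1983  0.1624] [ 3.1398e+00 -2.0000e-04  9.5090e-01] F [ 0.88 -0.44  0.56] M [0.001 0.007 0.016] w 0.0428 q [-0.47  0.16  1.91 -0.    1.07  0.15]
wrist N 3058 cen [ 0.4848 -0.196 ] pca ang 0.965 sig*sqrt12 [0.0057 0.0208] rect [ 0.4847 -0.1962] [21.3  5.9] 55.2
wrist N 2950 cen [ 0.4848 -0.196 ] pca ang 0.97 sig*sqrt12 [0.0056 0.0206] rect [ 0.4846 -0.1962] [21.1  5.8] 54.6
```

View pics/w4.png

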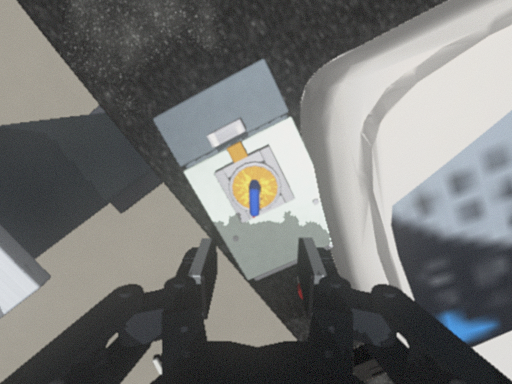

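The bow is lined up vertically in the wrist view at (254,200), between the fingers. I go down with a part opening and then narrow the jaws in steps.

```bash

python3 -m jog '[[0,0,-0.1,0.03,-0.03,0.5,0],[0,0,-0.1,0.03,-0.03,1,0],[0,0,-0.1,0.03,-0.03,1.5,0],[0,0,-0.1,0.03,-0.03,2,-0.5],[0,0,-0.1,0.03,-0.03,2,-0.65],[0,0,-0.1,0.03,-0.03,2,-0.65],[0,0,-0.1,0.03,-0.03,2,-0.65]]'; python3 -c "
from blue import *
upd([0,0,-0.1,0.03,-0.03,2,-0.65])
d=env.get_image('wrist'); crop(d,'w5.png',180,200,340,330,5)
print(proj(d,[[.4825,-.1987,.07]]))"
```

```text
time_s: 4.38
tool_pos: [0.4854, -0.1965, 0.0827]
eef_rot: [3.139, -0.0, 0.961]
force: [-0.9, -0.3, -0.1]
width: 0.0152
t 4.375 cmd [ 0.4843 -0.1963  0.081 ] 0.9613 meas [ 0.4854 -0.1965  0.0827] [ 3.1393e+00 -3.0000e-04  9.6130e-01] F [-0.87 -0.28 -0.12] M [ 0.046  0.017 -0.001] w 0.0152 q [-0.47  0.27  1.96 -0.    0.91  0.14]
[[254.52830081 227.99635271]]
```

View pics/w5.png

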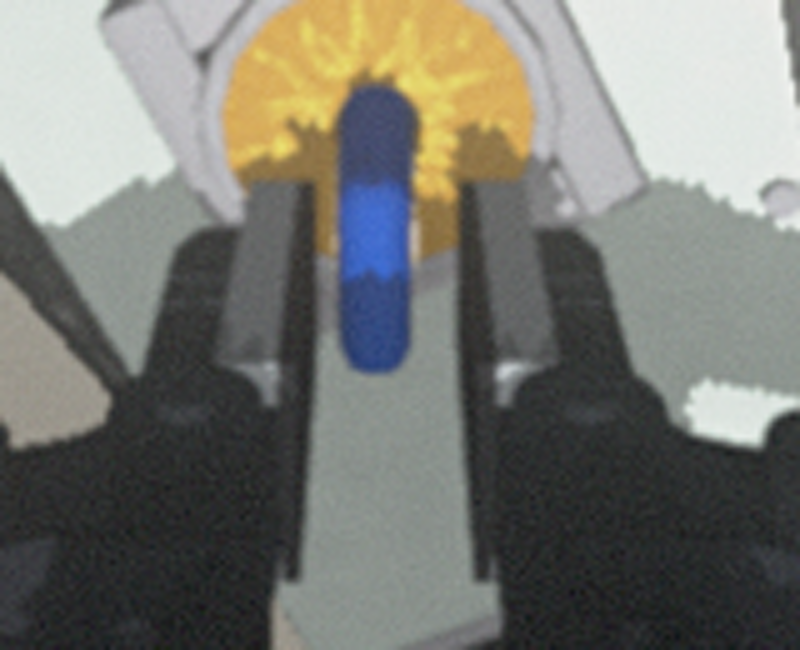

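```bash

python3 -m jog '[[0,0,0,0,-0.03,0,-0.72],[0,0,0,0,-0.03,0,-0.76],[0,0,0,0,-0.03,0,-0.76]]'; python3 -c "
from blue import *
upd([0,0,0,0,-0.03,0,-0.76])
d,m=bluetop(vmin=70,c=(.4845,-.197)); crop(d,'w6.png',180,200,340,330,5)
o=env.get_obs();R=Ro.from_euler('xyz',o['eef_rot'])
print(((np.array(proj(d,[o['tool_pos'],o['tool_pos']+R.apply([.011,0,0]),o['tool_pos']+R.apply([-.011,0,0])]))-[180,200])*5).round(0))
print(((np.array(proj(d,[o['tool_pos']+R.apply([x,0,-.030]) for x in (0,.012,-.012)]))-[180,200])*5).round(0))"
```

```text
time_s: 4.8
tool_pos: [0.4834, -0.1953, 0.0816]
eef_rot: [3.142, -0.0, 0.961]
force: [0.5, -0.1, -0.4]
width: 0.0101
t 4.8 cmd [ 0.4833 -0.1956  0.081 ] 0.9613 meas [ 0.4834 -0.1953  0.0816] [ 3.1415 -0.      0.9614] F [ 0.47 -0.13 -0.44] M [ 0.028 -0.011 -0.04 ] w 0.0101 q [-0.47  0.27  1.97 -0.    0.9   0.14]
wrist N 7339 cen [ 0.4851 -0.1954] pca ang 0.968 sig*sqrt12 [0.0065 0.0214] rect [ 0.485  -0.1954] [23.  7.] 54.8
[[381. 157.]
 [381.  74.]
 [381. 237.]]
[[381. 281.]
 [381. 176.]
 [381. 380.]]
```

View pics/w6.png

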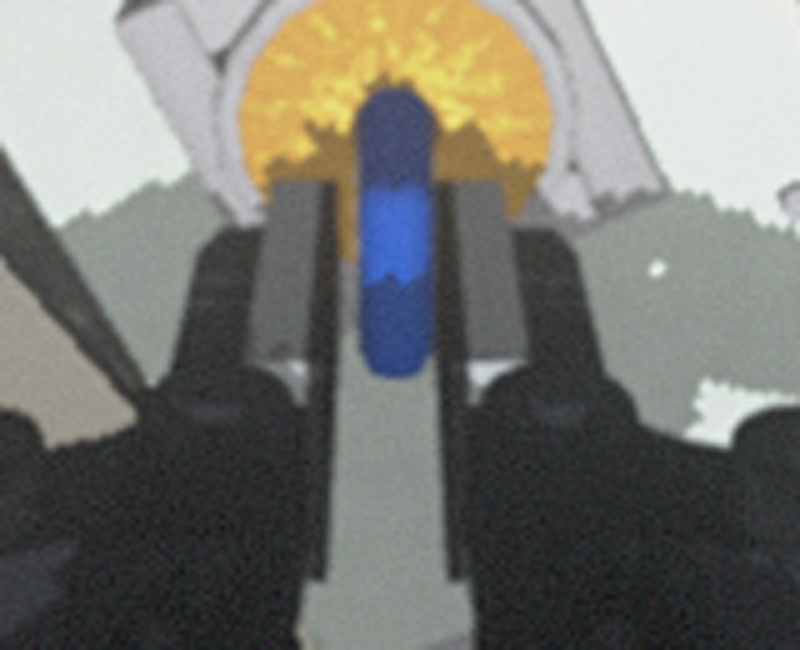

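```bash

python3 -m jog '[[0,0,0,0,0.015,0,-0.78],[0,0,0,0,0.015,0,-0.79],[0,0,0,0,0.015,0,-0.8],[0,0,0,0,0.015,0,-0.81]]'; python3 -c "
from blue import *
upd([0,0,0,0,0.015,0,-0.81])
d=env.get_image('wrist'); crop(d,'w7.png',180,200,340,330,5)"
```

```text
time_s: 5.35
tool_pos: [0.4839, -0.1956, 0.0814]
eef_rot: [-3.141, 0.0, 0.961]
force: [-0.3, -0.1, 0.3]
width: 0.0081
t 5.35 cmd [ 0.4838 -0.196   0.081 ] 0.9613 meas [ 0.4839 -0.1956  0.0814] [-3.1415  0.      0.9613] F [-0.33 -0.06  0.34] M [-0.005 -0.052  0.013] w 0.0081 q [-0.47  0.27  1.97  0.    0.9   0.14]
```

View pics/w7.png

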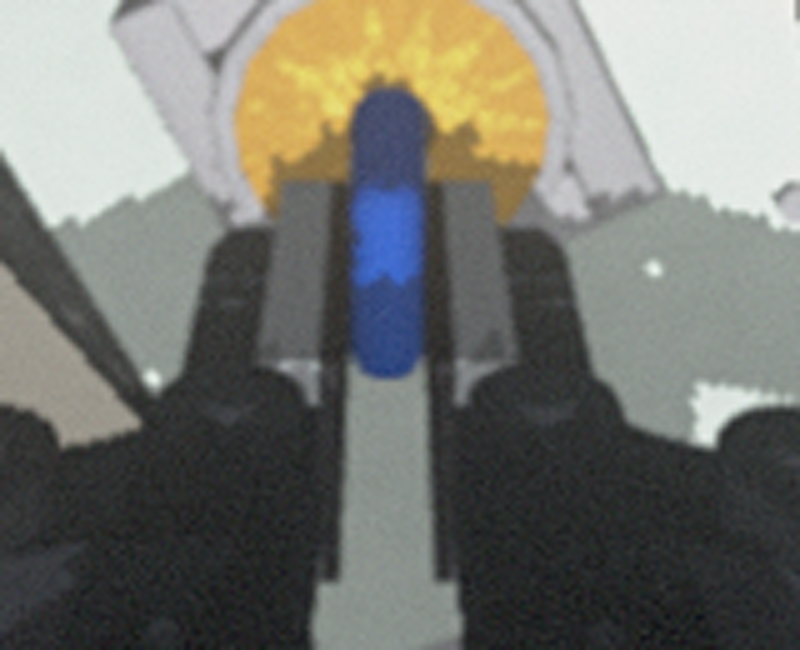

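The jaws are well centred on the bow, so I close the grip.

```bash

python3 -m jog '[[0,0,0,0,0,0,-0.9],[0,0,0,0,0,0,-1],[0,0,0,0,0,0,-1],[0,0,0,0,0,0,-1]]'; python3 -c "
from h import *
upd([0,0,0,0,0,0,-1])"
```

```text
time_s: 5.9
tool_pos: [0.4841, -0.1957, 0.0816]
eef_rot: [3.141, -0.0, 0.961]
force: [0.3, 0.5, 1.3]
width: 0.0054
t 5.9 cmd [ 0.4838 -0.196   0.081 ] 0.9613 meas [ 0.4841 -0.1957  0.0816] [ 3.1413e+00 -1.0000e-04  9.6130e-01] F [0.32 0.45 1.34] M [ 0.041  0.06  -0.05 ] w 0.0054 q [-0.47  0.27  1.97  0.    0.9   0.14]
```

```bash
cat >> h.py <<'E'
def feel(n=6,pic=None):
    L=[]
    for i in range(n):
        d=env.get_image("wrist"); o=env.get_obs(); L.append(np.r_[o["force"],o["moment"],o["effort"][5],o["joint_positions"][5],o["eef_rot"][2],o["tool_pos"]])
    L=np.array(L); m=L.mean(0); s=L.std(0)
    p,R=cmd(); cy=R.as_euler("xyz")[2]
    print("t",round(o["time_s"],2),"F",m[:3].round(2),"M",m[3:6].round(3),"sd",s[3:6].round(3),"eff6",m[6].round(4),s[6].round(4),"yaw cmd",round(cy,4),"meas",m[8].round(4),"pos err",((m[9:12]-p)*1e3).round(2),"w",round(o["width"],4))
    if pic: crop(d,pic,180,170,340,300,5)
E
python3 -c "
from h import *
feel(8)"
```

```text
t 6.3 F [-0.02 -0.32  1.98] M [ 0.036  0.003 -0.008] sd [0.027 0.028 0.029] eff6 -0.0005 0.0 yaw cmd 0.9613 meas 0.9613 pos err [0.28 0.23 0.61] w 0.0053
```

Joint 6 effort has almost no noise, so it serves as a torque sensor. I start turning clockwise.

```bash

python3 -m jog '[[0,0,0.5,0,0,0,-1],[0,0,1,0,0,0,-1],[0,0,1,0,0,0,-1]]' | head -1; python3 -c "
from h import *
upd([0,0,1,0,0,0,-1]); feel(3,'k1.png')"
python3 -m jog '[[0,0,0.5,0,0,0,-1],[0,0,1,0,0,0,-1],[0,0,1,0,0,0,-1]]' | head -1; python3 -c "
from h import *
upd([0,0,1,0,0,0,-1]); feel(3,'k2.png')"
```

```text
time_s: 6.68
t 6.675 cmd [ 0.4838 -0.196   0.081 ] 0.8741 meas [ 0.4842 -0.1958  0.0816] [ 3.141e+00 -1.000e-04  8.746e-01] F [ 0.59 -0.1   2.93] M [-0.    -0.05  -0.004] w 0.0052 q [-0.47  0.27  1.97 -0.    0.9   0.23]
t 6.83 F [ 0.49 -0.09  2.32] M [-0.044 -0.097  0.039] sd [0.016 0.009 0.014] eff6 0.0075 0.0081 yaw cmd 0.8741 meas 0.8747 pos err [0.34 0.16 0.6 ] w 0.0056
time_s: 7.2
t 7.2 cmd [ 0.4838 -0.196   0.081 ] 0.7868 meas [ 0.4841 -0.1958  0.0816] [ 3.1411e+00 -1.0000e-04  7.8760e-01] F [ 0.02 -0.65  2.42] M [-0.09  -0.046 -0.011] w 0.0054 q [-0.47  0.27  1.97 -0.    0.9   0.32]
t 7.35 F [ 0.62 -0.62  2.93] M [-0.08  -0.117 -0.003] sd [0.007 0.033 0.054] eff6 0.0091 0.0079 yaw cmd 0.7868 meas 0.7876 pos err [0.32 0.16 0.59] w 0.0053
```

View pics/k2.png

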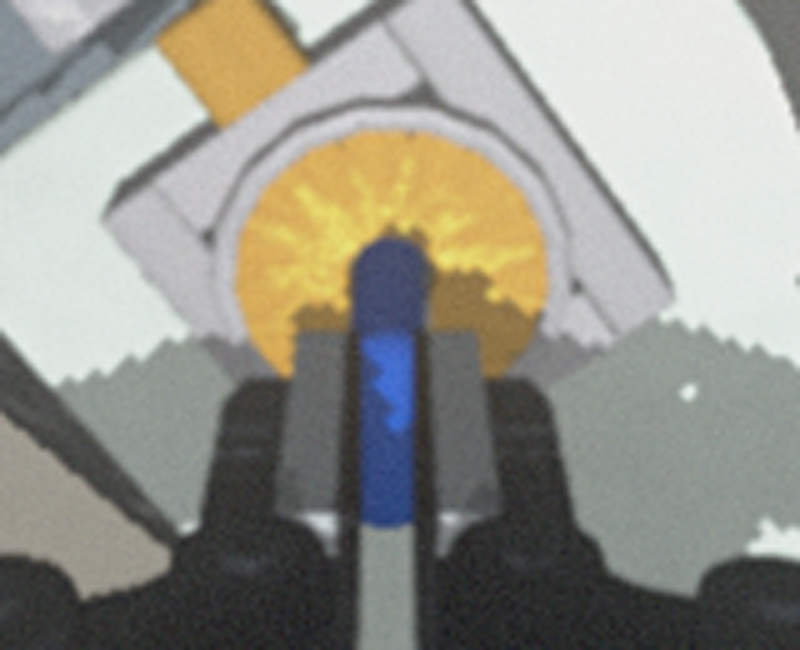

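```bash

for i in 1 2 3; do python3 -m jog '[[0,0,0.5,0,0,0,-1],[0,0,1,0,0,0,-1],[0,0,1,0,0,0,-1]]' | head -1; python3 -c "
from h import *
upd([0,0,1,0,0,0,-1]); feel(2,'k3.png')"; done
```

```text
time_s: 7.72
t 7.725 cmd [ 0.4838 -0.196   0.081 ] 0.6995 meas [ 0.4841 -0.1958  0.0816] [ 3.1412e+00 -1.0000e-04  7.0050e-01] F [-0.15  0.07  2.09] M [-0.078 -0.121 -0.021] w 0.0052 q [-0.47  0.27  1.97 -0.    0.9   0.4 ]
t 7.83 F [ 0.88 -0.22  2.62] M [-0.107 -0.082  0.016] sd [0.001 0.001 0.05 ] eff6 0.0144 0.0075 yaw cmd 0.6995 meas 0.7005 pos err [0.29 0.19 0.59] w 0.0052
time_s: 8.2
t 8.2 cmd [ 0.4838 -0.196   0.081 ] 0.6123 meas [ 0.4841 -0.1958  0.0816] [ 3.1413e+00 -1.0000e-04  6.1330e-01] F [ 0.13 -0.44  2.16] M [-0.144 -0.098  0.003] w 0.0054 q [-0.47  0.27  1.97 -0.    0.9   0.49]
t 8.3 F [ 0.11 -0.2   2.92] M [-0.173 -0.136 -0.01 ] sd [0.015 0.004 0.016] eff6 0.0145 0.0074 yaw cmd 0.6123 meas 0.6134 pos err [0.26 0.18 0.58] w 0.0056
time_s: 8.68
t 8.675 cmd [ 0.4838 -0.196   0.081 ] 0.525 meas [ 0.484  -0.1957  0.0816] [ 3.1414e+00 -1.0000e-04  5.2610e-01] F [-0.02 -0.51  2.6 ] M [-0.154 -0.105  0.016] w 0.005 q [-0.47  0.27  1.97 -0.    0.9   0.58]
t 8.78 F [ 0.49 -0.04  2.88] M [-0.167 -0.083  0.058] sd [0.    0.005 0.014] eff6 0.0153 0.0074 yaw cmd 0.525 meas 0.5261 pos err [0.23 0.2  0.56] w 0.005
```

```bash
sed -i 's/"eff6",m\[6\].round(4),s\[6\].round(4)/"eff6",L[:,6].round(4)/' h.py
for i in 1 2 3; do python3 -m jog '[[0,0,0.5,0,0,0,-1],[0,0,1,0,0,0,-1],[0,0,1,0,0,0,-1]]' | head -1; python3 -c "
from h import *
upd([0,0,1,0,0,0,-1]); feel(2,'k4.png')"; done
```

```text
time_s: 9.15
t 9.15 cmd [ 0.4838 -0.196   0.081 ] 0.4377 meas [ 0.484  -0.1958  0.0816] [ 3.1413e+00 -1.0000e-04  4.3880e-01] F [ 0.06 -1.39  2.68] M [-0.145 -0.107 -0.012] w 0.0053 q [-0.47  0.27  1.97 -0.    0.9   0.66]
t 9.25 F [ 0.49 -0.42  3.07] M [-0.172 -0.104 -0.023] sd [0.027 0.008 0.009] eff6 [0.0235 0.0085] yaw cmd 0.4377 meas 0.4389 pos err [0.22 0.21 0.57] w 0.0054
time_s: 9.62
t 9.625 cmd [ 0.4838 -0.196   0.081 ] 0.3505 meas [ 0.484  -0.1957  0.0816] [ 3.1414e+00 -1.0000e-04  3.5160e-01] F [ 1.14 -1.14  2.84] M [-0.185 -0.02  -0.001] w 0.0053 q [-0.47  0.27  1.97 -0.    0.9   0.75]
t 9.72 F [ 0.73 -0.63  3.15] M [-0.176 -0.043  0.043] sd [0.003 0.006 0.018] eff6 [0.0245 0.0095] yaw cmd 0.3505 meas 0.3516 pos err [0.22 0.2  0.57] w 0.0053
time_s: 10.1
t 10.1 cmd [ 0.4838 -0.196   0.081 ] 0.2632 meas [ 0.484  -0.1958  0.0816] [ 3.1414e+00 -1.0000e-04  2.6430e-01] F [-0.16 -0.98  4.37] M [-0.202 -0.06   0.053] w 0.0054 q [-0.47  0.27  1.97 -0.    0.9   0.84]
t 10.2 F [ 0.46 -1.41  4.  ] M [-0.199 -0.034  0.031] sd [0.01  0.004 0.007] eff6 [0.0256 0.0107] yaw cmd 0.2632 meas 0.2644 pos err [0.2  0.22 0.56] w 0.0055
```

View pics/k4.png

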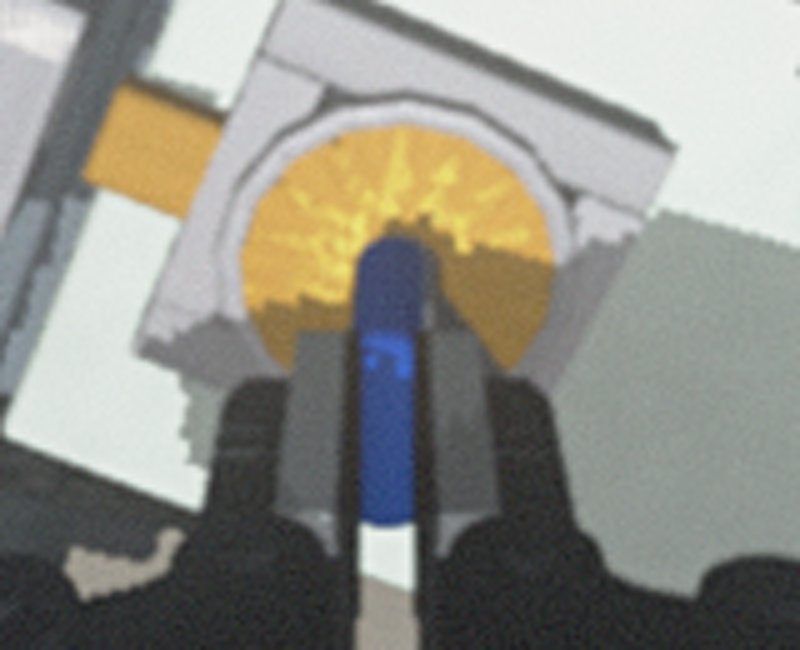

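```bash

for i in 1 2 3; do python3 -m jog '[[0,0,0.4,0,0,0,-1],[0,0,0.8,0,0,0,-1],[0,0,0.8,0,0,0,-1]]' | head -1; python3 -c "
from h import *
upd([0,0,0.8,0,0,0,-1]); feel(2,'k5.png')"; done
```

```text
time_s: 10.58
t 10.575 cmd [ 0.4838 -0.196   0.081 ] 0.1934 meas [ 0.484  -0.1958  0.0815] [ 3.1414e+00 -2.0000e-04  1.9320e-01] F [ 0.78 -1.11  3.93] M [-0.253 -0.087  0.024] w 0.0054 q [-0.47  0.27  1.97 -0.    0.9   0.91]
t 10.68 F [ 0.08 -0.86  4.2 ] M [-0.251 -0.058 -0.019] sd [0.016 0.008 0.04 ] eff6 [0.0317 0.0191] yaw cmd 0.1934 meas 0.1934 pos err [0.23 0.21 0.54] w 0.0052
time_s: 11.05
t 11.05 cmd [ 0.4838 -0.196   0.081 ] 0.1236 meas [ 0.484  -0.1958  0.0815] [ 3.1414e+00 -2.0000e-04  1.2320e-01] F [ 0.2  -0.16  4.6 ] M [-0.218 -0.088  0.013] w 0.0052 q [-0.47  0.27  1.97 -0.    0.9   0.98]
t 11.15 F [ 1.05 -1.59  4.39] M [-0.292 -0.111 -0.013] sd [0.02  0.013 0.006] eff6 [0.0339 0.0209] yaw cmd 0.1236 meas 0.1236 pos err [0.23 0.23 0.53] w 0.0052
time_s: 11.52
t 11.525 cmd [ 0.4838 -0.196   0.081 ] 0.0538 meas [ 0.4841 -0.1958  0.0816] [ 3.1414e+00 -3.0000e-04  5.3300e-02] F [ 1.23 -1.68  4.61] M [-0.398 -0.108 -0.001] w 0.0054 q [-0.47  0.27  1.97 -0.    0.9   1.05]
t 11.62 F [ 0.34 -1.69  4.25] M [-0.368 -0.18   0.034] sd [0.009 0.007 0.016] eff6 [0.0362 0.0233] yaw cmd 0.0538 meas 0.0538 pos err [0.24 0.2  0.53] w 0.0051
```

View pics/k5.png

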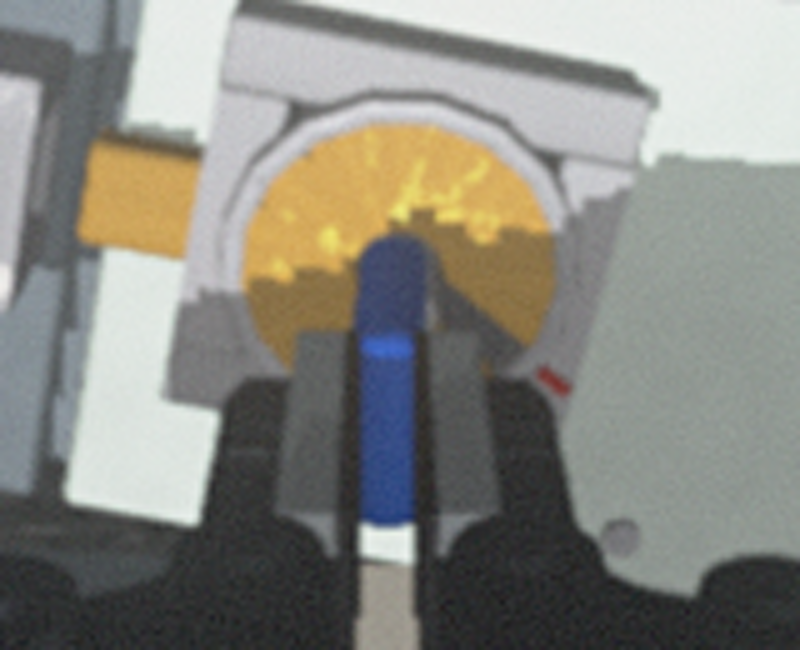

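```bash

for i in 1 2 3; do python3 -m jog '[[0,0,0.4,0,0,0,-1],[0,0,0.8,0,0,0,-1],[0,0,0.8,0,0,0,-1]]' | head -1; python3 -c "
from h import *
upd([0,0,0.8,0,0,0,-1]); feel(2,'k6.png')"; done
```

```text
time_s: 12.0
t 12.0 cmd [ 0.4838 -0.196   0.081 ] -0.016 meas [ 0.4841 -0.1958  0.0815] [ 3.1414e+00 -3.0000e-04 -1.6500e-02] F [ 1.47 -2.51  3.91] M [-0.417 -0.163  0.038] w 0.0051 q [-0.47  0.27  1.97 -0.    0.9   1.12]
t 12.1 F [ 1.25 -1.02  4.06] M [-0.431 -0.216  0.02 ] sd [0.017 0.023 0.03 ] eff6 [0.0375 0.0247] yaw cmd -0.016 meas -0.0161 pos err [0.26 0.17 0.55] w 0.0054
time_s: 12.48
t 12.475 cmd [ 0.4838 -0.196   0.081 ] -0.0859 meas [ 0.4841 -0.1958  0.0816] [ 3.1414e+00 -4.0000e-04 -8.6300e-02] F [ 0.74 -1.88  5.12] M [-0.468 -0.208  0.018] w 0.0054 q [-0.47  0.27  1.97 -0.    0.9   1.19]
t 12.57 F [ 1.47 -1.73  4.08] M [-0.498 -0.21   0.024] sd [0.024 0.016 0.007] eff6 [0.0414 0.0292] yaw cmd -0.0859 meas -0.0859 pos err [0.26 0.2  0.55] w 0.0051
time_s: 12.95
t 12.95 cmd [ 0.4838 -0.196   0.081 ] -0.1557 meas [ 0.4841 -0.1958  0.0816] [ 3.1415e+00 -4.0000e-04 -1.5610e-01] F [ 1.55 -3.44  4.07] M [-0.469 -0.258  0.01 ] w 0.0054 q [-0.47  0.27  1.97  0.    0.9   1.26]
t 13.05 F [ 1.63 -1.9   4.15] M [-0.53  -0.296  0.031] sd [0.024 0.001 0.021] eff6 [0.0439 0.0312] yaw cmd -0.1557 meas -0.1557 pos err [0.29 0.19 0.56] w 0.0055
```

View pics/k6.png

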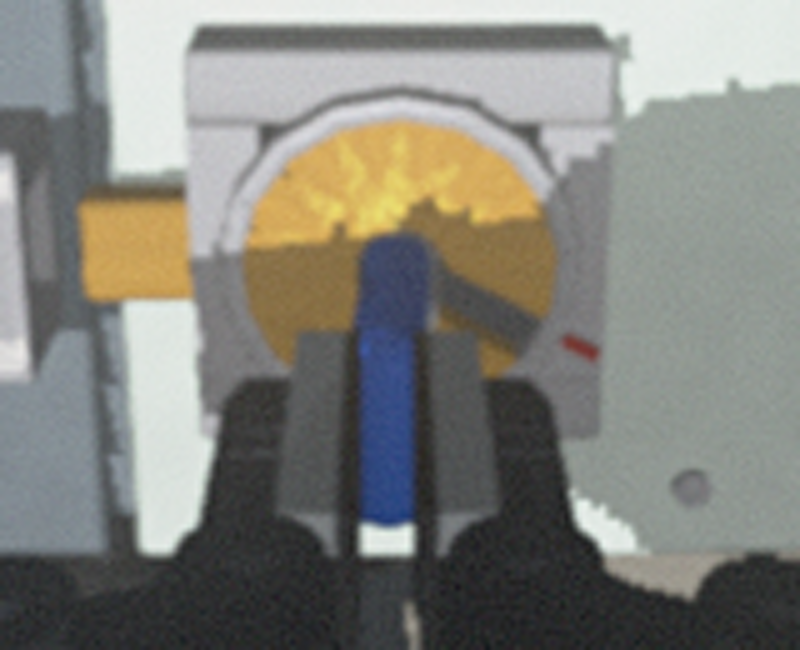

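A grey slot now shows on the plate, from (440,280) to (535,330), pointing almost at the red mark at (580,347). The bolt end at x≈80 hasn't visibly moved. I keep turning clockwise.

```bash

for i in 1 2; do python3 -m jog '[[0,0,0.3,0,0,0,-1],[0,0,0.6,0,0,0,-1],[0,0,0.6,0,0,0,-1]]' | head -1; python3 -c "
from h import *
upd([0,0,0.6,0,0,0,-1]); feel(2,'k7.png')"; done
```

```text
time_s: 13.42
t 13.425 cmd [ 0.4838 -0.196   0.081 ] -0.208 meas [ 0.484  -0.1958  0.0815] [ 3.1414e+00 -3.0000e-04 -2.0830e-01] F [ 1.37 -2.86  5.53] M [-0.628 -0.293  0.07 ] w 0.005 q [-0.47  0.27  1.97 -0.    0.9   1.31]
t 13.53 F [ 1.43 -1.95  4.52] M [-0.583 -0.297  0.04 ] sd [0.011 0.005 0.   ] eff6 [0.0581 0.0492] yaw cmd -0.208 meas -0.208 pos err [0.28 0.12 0.58] w 0.005
time_s: 13.9
t 13.9 cmd [ 0.4838 -0.196   0.081 ] -0.2604 meas [ 0.4841 -0.1959  0.0816] [ 3.1413e+00 -4.0000e-04 -2.6060e-01] F [ 1.76 -2.81  5.42] M [-0.732 -0.306  0.073] w 0.0054 q [-0.47  0.27  1.97 -0.    0.9   1.36]
t 14.0 F [ 1.91 -3.72  4.81] M [-0.777 -0.289  0.072] sd [0.016 0.005 0.005] eff6 [0.0872 0.0783] yaw cmd -0.2604 meas -0.2604 pos err [0.26 0.11 0.57] w 0.0051
```

View pics/k7.png

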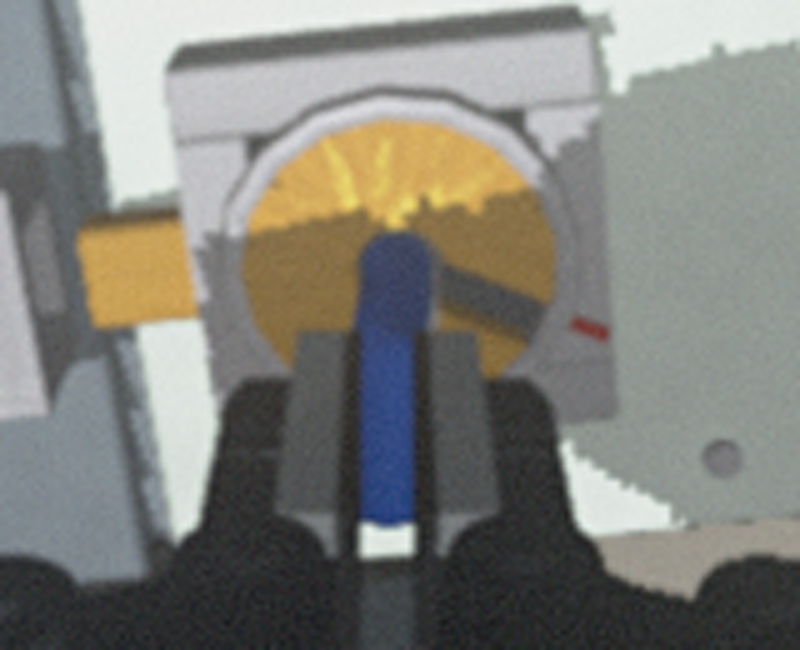

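```bash

python3 -m jog '[[0,0,0.15,0,0,0,-1],[0,0,0.3,0,0,0,-1],[0,0,0.3,0,0,0,-1]]' | head -1; python3 -c "
from h import *
upd([0,0,0.3,0,0,0,-1]); feel(3,'k8.png')
d=env.get_image('wrist')
# rectify to plane z=0.06 in box frame, 10 px/mm
def rect(d,z,name):
    X=np.arange(-.03,.09,.0002); xx,yy=np.meshgrid(X,np.arange(-.03,.03,.0002))
    P=T(np.c_[yy.ravel(),xx.ravel(),0*xx.ravel()],.4825,-.1987,-.155,z); q=proj(d,P).astype(np.float32)
    im=cv2.remap(d['color'],q[:,0].reshape(xx.shape),q[:,1].reshape(xx.shape),cv2.INTER_CUBIC); cv2.imwrite(name,im)
rect(d,.062,'pics/rect8.png')
d['color']=cv2.imread('pics/w4.png')
"

```

```text
time_s: 14.38
t 14.375 cmd [ 0.4838 -0.196   0.081 ] -0.2866 meas [ 0.4841 -0.1958  0.0816] [ 3.1414e+00 -4.0000e-04 -2.8690e-01] F [ 0.96 -3.49  4.92] M [-0.752 -0.267  0.094] w 0.0054 q [-0.47  0.27  1.97 -0.    0.9   1.39]
t 14.53 F [ 1.67 -3.45  5.43] M [-0.774 -0.271  0.079] sd [0.018 0.016 0.002] eff6 [0.078  0.0755 0.0752] yaw cmd -0.2866 meas -0.2868 pos err [0.29 0.13 0.58] w 0.0053
```

View pics/rect8.png

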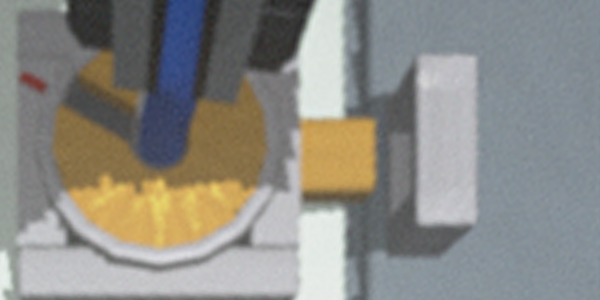

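Torque levelled at 0.075 N m, so the bit is now pushing the bolt. I continue in small steps.

```bash
cat >> h.py <<'E'
def rect(d,z,name):
    xx,yy=np.meshgrid(np.arange(-.03,.09,.0002),np.arange(-.03,.03,.0002))
    P=T(np.c_[yy.ravel(),xx.ravel(),0*xx.ravel()],.4825,-.1987,-.155,z); q=proj(d,P).astype(np.float32)
    cv2.imwrite(name,cv2.remap(d['color'],q[:,0].reshape(xx.shape),q[:,1].reshape(xx.shape),cv2.INTER_CUBIC))
E
for i in 1 2 3; do
python3 -m jog '[[0,0,0.15,0,0,0,-1],[0,0,0.3,0,0,0,-1],[0,0,0.3,0,0,0,-1]]' | head -1; python3 -c "
from h import *
upd([0,0,0.3,0,0,0,-1]); feel(2)" | grep eff; done
```

```text
time_s: 14.95
t 15.05 F [ 2.48 -3.7   5.54] M [-0.754 -0.317  0.108] sd [0.001 0.009 0.023] eff6 [0.0813 0.0789] yaw cmd -0.3127 meas -0.3129 pos err [0.31 0.1  0.59] w 0.0056
time_s: 15.42
t 15.53 F [ 1.81 -4.    5.47] M [-0.825 -0.305  0.083] sd [0.017 0.036 0.01 ] eff6 [0.0835 0.0813] yaw cmd -0.3389 meas -0.339 pos err [0.3  0.08 0.58] w 0.005
time_s: 15.9
t 16.0 F [ 1.75 -3.62  5.27] M [-0.791 -0.341  0.061] sd [0.019 0.001 0.006] eff6 [0.0858 0.0834] yaw cmd -0.3651 meas -0.3654 pos err [0.34 0.09 0.59] w 0.0051
```

```bash

python3 -m jog '[[0,0,0,0.011,0.009,-0.008,-1],[0,0,0,0.011,0.009,-0.008,-1]]' | head -1; python3 -c "
from h import *
upd([0,0,0,0.011,0.009,-0.008,-1]); feel(2)" | grep eff
for i in 1 2; do
python3 -m jog '[[0,0,0.15,0,0,0,-1],[0,0,0.3,0,0,0,-1],[0,0,0.3,0,0,0,-1]]' | head -1; python3 -c "
from h import *
upd([0,0,0.3,0,0,0,-1]); feel(2)
rect(env.get_image('wrist'),.062,'pics/rect9.png')" | grep eff; done
```

```text
time_s: 16.25
t 16.35 F [ 1.95 -2.73  4.08] M [-0.709 -0.374  0.087] sd [0.007 0.003 0.007] eff6 [0.0783 0.0789] yaw cmd -0.3651 meas -0.3653 pos err [-0.02  0.39  0.28] w 0.0054
time_s: 16.73
t 16.82 F [ 1.75 -3.78  2.22] M [-0.74  -0.317  0.065] sd [0.04  0.022 0.017] eff6 [0.0841 0.0795] yaw cmd -0.3913 meas -0.3913 pos err [-0.03  0.34  0.33] w 0.0051
time_s: 17.25
t 17.35 F [ 1.28 -3.6   2.45] M [-0.774 -0.315  0.078] sd [0.043 0.022 0.03 ] eff6 [0.0767 0.0721] yaw cmd -0.4175 meas -0.4175 pos err [-0.01  0.35  0.37] w 0.0051
```

View pics/rect9.png

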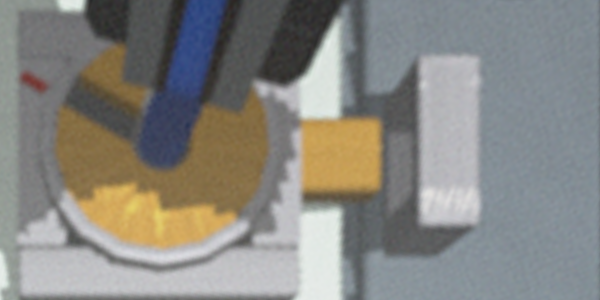

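The bolt end moved from x=375 to 381 in the rectified view, so it is sliding. I continue.

```bash

for i in 1 2 3 4; do
python3 -m jog '[[0,0,0.15,0,0,0,-1],[0,0,0.3,0,0,0,-1],[0,0,0.3,0,0,0,-1]]' | head -1; python3 -c "
from h import *
upd([0,0,0.3,0,0,0,-1]); feel(2)
rect(env.get_image('wrist'),.062,'pics/rect10.png')" | grep eff; done
```

```text
time_s: 17.77
t 17.88 F [ 1.19 -3.83  1.31] M [-0.847 -0.255  0.087] sd [0.004 0.006 0.001] eff6 [0.085  0.0804] yaw cmd -0.4436 meas -0.4436 pos err [0.   0.31 0.38] w 0.0052
time_s: 18.3
t 18.4 F [ 1.38 -4.1   0.91] M [-0.83  -0.236  0.08 ] sd [0.014 0.026 0.032] eff6 [0.0934 0.09  ] yaw cmd -0.4698 meas -0.4698 pos err [0.01 0.3  0.39] w 0.005
time_s: 18.82
t 18.93 F [ 1.27 -4.    0.42] M [-0.849 -0.222  0.083] sd [0.02  0.005 0.015] eff6 [0.0822 0.0774] yaw cmd -0.496 meas -0.4961 pos err [0.05 0.32 0.4 ] w 0.0054
time_s: 19.35
t 19.45 F [ 0.94 -4.44  0.42] M [-0.85  -0.196  0.093] sd [0.035 0.005 0.029] eff6 [0.0911 0.0874] yaw cmd -0.5222 meas -0.5222 pos err [0.06 0.28 0.43] w 0.0053
```

View pics/rect10.png

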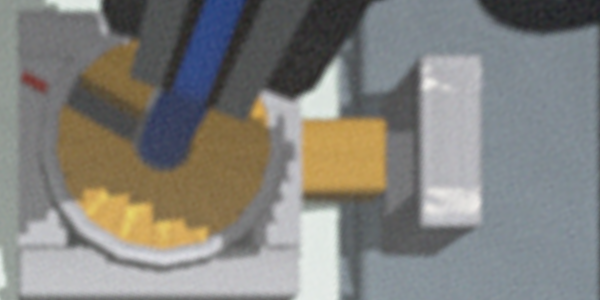

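```bash

for i in 1 2 3 4; do
python3 -m jog '[[0,0,0.15,0,0,0,-1],[0,0,0.3,0,0,0,-1],[0,0,0.3,0,0,0,-1]]' | head -1; python3 -c "
from h import *
upd([0,0,0.3,0,0,0,-1]); feel(2)
rect(env.get_image('wrist'),.062,'pics/rect11.png')" | grep eff; done
```

```text
time_s: 19.88
t 19.98 F [ 0.76 -3.98 -0.3 ] M [-0.83  -0.245  0.109] sd [0.008 0.014 0.022] eff6 [0.079  0.0741] yaw cmd -0.5484 meas -0.5485 pos err [0.11 0.32 0.44] w 0.0052
time_s: 20.4
t 20.5 F [ 1.41 -4.36  0.11] M [-0.874 -0.207  0.074] sd [0.015 0.002 0.016] eff6 [0.0917 0.087 ] yaw cmd -0.5745 meas -0.5746 pos err [0.08 0.29 0.46] w 0.0054
time_s: 20.92
t 21.02 F [ 0.56 -4.24 -0.37] M [-0.898 -0.203  0.125] sd [0.047 0.015 0.008] eff6 [0.1082 0.1046] yaw cmd -0.6007 meas -0.6007 pos err [0.1  0.25 0.46] w 0.0059
time_s: 21.45
t 21.55 F [ 0.47 -4.58  0.15] M [-0.92  -0.172  0.1  ] sd [0.022 0.004 0.013] eff6 [0.0928 0.0879] yaw cmd -0.6269 meas -0.627 pos err [0.16 0.31 0.48] w 0.0052
```

View pics/rect11.png

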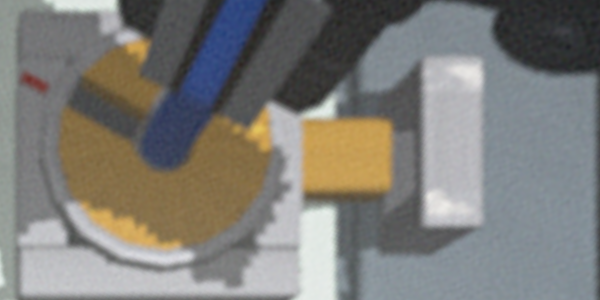

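```bash

for i in 1 2 3; do
python3 -m jog '[[0,0,0.12,0,0,0,-1],[0,0,0.25,0,0,0,-1],[0,0,0.25,0,0,0,-1]]' | head -1; python3 -c "
from h import *
upd([0,0,0.25,0,0,0,-1]); feel(2)
rect(env.get_image('wrist'),.062,'pics/rect12.png')" | grep eff; done
```

```text
time_s: 21.98
t 22.07 F [ 0.94 -4.1   0.45] M [-0.942 -0.137  0.113] sd [0.001 0.024 0.006] eff6 [0.1066 0.1028] yaw cmd -0.6487 meas -0.6487 pos err [0.13 0.25 0.48] w 0.0051
time_s: 22.5
t 22.6 F [ 1.07 -5.09 -0.36] M [-1.015 -0.111  0.129] sd [0.016 0.031 0.017] eff6 [0.1262 0.1244] yaw cmd -0.6705 meas -0.6706 pos err [0.12 0.24 0.48] w 0.0053
time_s: 23.02
t 23.12 F [ 1.22 -4.5   0.16] M [-0.968 -0.199  0.132] sd [0.006 0.006 0.022] eff6 [0.1223 0.1189] yaw cmd -0.6924 meas -0.6924 pos err [0.16 0.26 0.49] w 0.0052
```

View pics/rect12.png

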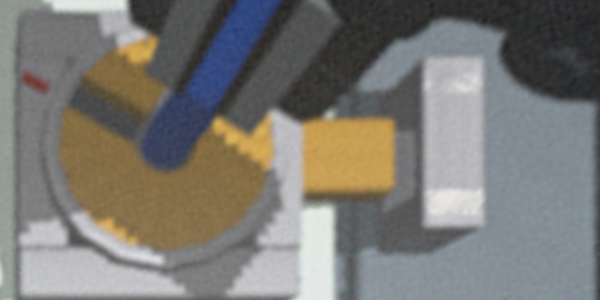

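```bash
cat > bowang.py <<'E'
from h import *
def bowang(name=None):
    d=env.get_image("wrist"); o=env.get_obs()
    im=cv2.resize(d["color"],None,fx=4,fy=4,interpolation=cv2.INTER_CUBIC); hsv=cv2.cvtColor(im,cv2.COLOR_BGR2HSV)
    m=((hsv[...,0]>100)&(hsv[...,0]<130)&(hsv[...,1]>110)&(hsv[...,2]>50)).astype(np.uint8)
    m[:,:4*215]=0;m[:,4*300:]=0;m[:4*190]=0;m[4*290:]=0
    # centreline slope in image, per-row mid
    r=[(y,np.nonzero(m[y])[0]) for y in range(m.shape[0]) if m[y].sum()>20]
    ys=np.array([a for a,_ in r]); mid=np.array([x.mean() for _,x in r]); wd=np.array([len(x) for _,x in r])
    for lo,hi in ((.05,.4),(.4,.95),(.05,.95)):
        k=slice(int(len(ys)*lo),int(len(ys)*hi)); p=np.polyfit(ys[k],mid[k],1); print("rows",ys[k][0]/4,ys[k][-1]/4,"slope",round(p[0],4),"mid",mid[k].mean().round(1)/4,"wid",wd[k].mean()/4)
    if name: crop(d,name,180,170,340,300,5)
bowang("k12.png")
E
python3 bowang.py
```

```text
rows 238.0 251.25 slope -0.008 mid 257.375 wid 10.069444444444445
rows 251.5 272.25 slope -0.0074 mid 257.35 wid 10.494047619047619
rows 238.0 272.25 slope -0.0034 mid 257.35 wid 10.327898550724637
```

View pics/k12.png

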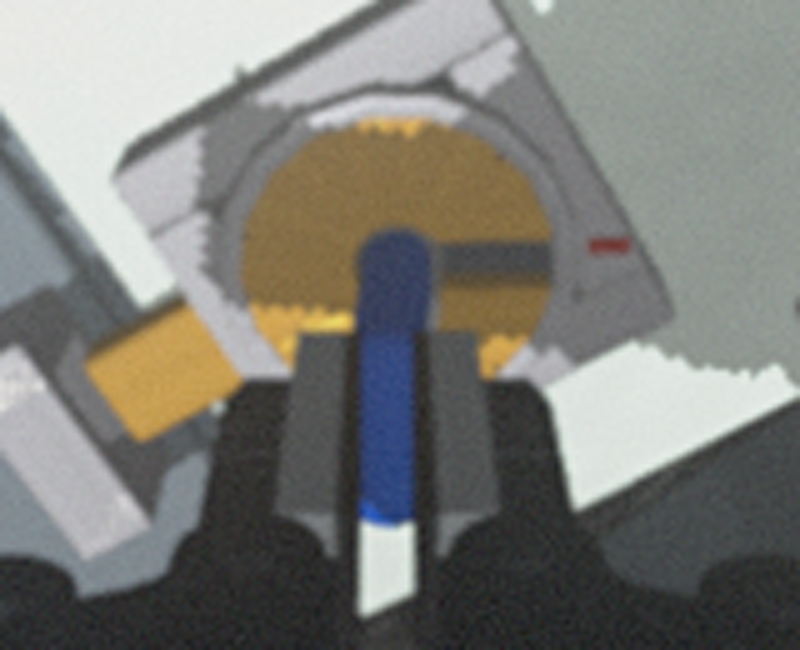

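```bash
python3 - <<'E'
from blue import *
bluetop(vmin=60,c=(.4845,-.197)); feel(1)
d=env.get_image("wrist")
# slot & mark & plate centre (raw px from 5x crop)
f=lambda u,v:(u/5+180,v/5+170)
c=np.array([.4825,-.1987])
for n,(u,v),z in [("slotA",(440,259),.07),("slotB",(550,260),.07),("mark",(610,245),.065),("plateL",(243,258),.07),("plateR",(553,258),.07),("plateT",(398,118),.07)]:
    print(n,onz(d,*f(u,v),z)[:2].round(4))
E
```

```text
wrist N 5593 cen [ 0.4846 -0.1962] pca ang 2.439 sig*sqrt12 [0.005  0.0212] rect [ 0.4848 -0.1961] [ 5.8 21.9] 50.4
t 23.32 F [ 1.69 -4.28 -0.3 ] M [-1.054 -0.19   0.181] sd [0. 0. 0.] eff6 [0.1204] yaw cmd -0.6924 meas -0.6924 pos err [0.16 0.26 0.49] w 0.0054
slotA [ 0.481  -0.2025]
slotB [ 0.4718 -0.2134]
mark [ 0.4663 -0.22  ]
plateL [ 0.4975 -0.1828]
plateR [ 0.4717 -0.2139]
plateT [ 0.4994 -0.2106]
```

```bash
python3 - <<'E'
from h import *
d=env.get_image("wrist"); o=env.get_obs()
R,t=cam(d); c=-R.T@t
Rt=Ro.from_euler("xyz",o["eef_rot"]); ct=Rt.inv().apply(c-o["tool_pos"]); At=Rt.inv().as_matrix()@R.T
outs=[]
for name,pos,yaw in [("k4.png",[.4840,-.1958,.0816],.2644),("k6.png",[.4841,-.1958,.0816],-.1557),("k8.png",[.4841,-.1959,.0816],-.2868),("k12.png",o["tool_pos"],o["eef_rot"][2])]:
    Rn=Ro.from_euler("xyz",[np.pi,0,yaw]).as_matrix(); Rc=(Rn@At).T; cc=np.array(pos)+Rn@ct
    e=dict(d); e["rvec"]=cv2.Rodrigues(Rc)[0].ravel(); e["tvec"]=-Rc@cc
    im=np.zeros_like(d["color"]); k=cv2.imread("pics/"+name); im[170:300,180:340]=cv2.resize(k,(160,130),interpolation=cv2.INTER_AREA); e["color"]=im
    rect(e,.062,"pics/tmp.png"); r=cv2.imread("pics/tmp.png")[90:240,150:520]; outs.append(r)
    h=cv2.cvtColor(cv2.imread("pics/tmp.png"),cv2.COLOR_BGR2HSV); m=(h[...,0]>8)&(h[...,0]<28)&(h[...,1]>120); 
    cols=[ (lambda z:(z.max()+0))(np.nonzero(m[y,290:430])[0])+290 if m[y,290:430].any() else -1 for y in range(130,185,10)]
    cl=[ np.nonzero(m[y,290:430])[0].min()+290 if m[y,290:430].any() else -1 for y in range(130,185,10)]
    print(name,cols,cl)
cv2.imwrite("pics/cmp.png",np.vstack(outs))
E
```

```text
k4.png [np.int64(372), np.int64(372), np.int64(371), np.int64(372), np.int64(371), np.int64(372)] [np.int64(303), np.int64(303), np.int64(303), np.int64(303), np.int64(303), np.int64(303)]
k6.png [np.int64(372), np.int64(373), np.int64(372), np.int64(372), np.int64(372), np.int64(372)] [np.int64(303), np.int64(303), np.int64(304), np.int64(304), np.int64(305), np.int64(305)]
k8.png [np.int64(373), np.int64(373), np.int64(373), np.int64(374), np.int64(373), np.int64(374)] [np.int64(305), np.int64(305), np.int64(305), np.int64(305), np.int64(305), np.int64(305)]
k12.png [np.int64(392), np.int64(391), np.int64(392), np.int64(391), np.int64(392), np.int64(391)] [np.int64(306), np.int64(306), np.int64(306), np.int64(306), np.int64(306), np.int64(306)]
```

View pics/cmp.png

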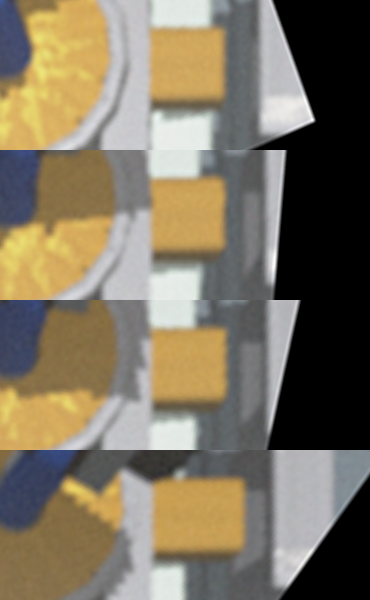

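The bolt is out about 3.4 of 4 mm, so the stop should be close. I use smaller steps.

```bash
cat > bolt.py <<'E'
from h import *
def bolt():
    rect(env.get_image("wrist"),.062,"pics/tmp.png")
    h=cv2.cvtColor(cv2.imread("pics/tmp.png"),cv2.COLOR_BGR2HSV); m=(h[...,0]>8)&(h[...,0]<28)&(h[...,1]>120)
    L=[np.nonzero(m[y,290:430])[0] for y in range(130,185,5)]; L=[l for l in L if len(l)]
    a=np.array([(l.max()-l.min()) for l in L]); print("bolt protrusion px",a.mean().round(2),"travel mm",((a.mean()-68.3)*.2).round(2))
E
for i in 1 2; do
python3 -m jog '[[0,0,0.1,0,0,0,-1],[0,0,0.2,0,0,0,-1],[0,0,0.2,0,0,0,-1]]' | head -1; python3 -c "
from bolt import *
upd([0,0,0.2,0,0,0,-1]); feel(2);bolt()" | grep -E "eff|bolt"; done
```

```text
time_s: 23.8
t 23.9 F [ 1.67 -4.82  0.07] M [-1.062 -0.182  0.165] sd [0.032 0.014 0.033] eff6 [0.1487 0.1478] yaw cmd -0.7098 meas -0.7099 pos err [0.13 0.2  0.49] w 0.0054
bolt protrusion px 86.45 travel mm 3.63
time_s: 24.32
t 24.43 F [ 0.84 -4.36  0.54] M [-1.073 -0.162  0.169] sd [0.022 0.008 0.058] eff6 [0.1753 0.1745] yaw cmd -0.7273 meas -0.7273 pos err [0.11 0.13 0.51] w 0.0054
bolt protrusion px 86.45 travel mm 3.63
```

That is the hard stop: torque climbed while the bolt stood still. The reading reached 0.17 N m on my second step, more than I wanted, so I back off at once.

```bash

python3 -m jog '[[0,0,-0.5,0,0,0,-1],[0,0,-1,0,0,0,-1],[0,0,-2,0,0,0,-1],[0,0,-2,0,0,0,-1]]' | head -1; python3 -c "
from bolt import *
upd([0,0,-2,0,0,0,-1]); feel(2,'k13.png');bolt()" | grep -E "eff|bolt"
```

```text
time_s: 24.98
t 25.07 F [ 1.47 -2.3   1.35] M [-0.644 -0.283  0.011] sd [0.012 0.007 0.005] eff6 [-0.0094  0.0204] yaw cmd -0.5527 meas -0.5547 pos err [0.2  0.73 0.49] w 0.0054
bolt protrusion px 86.27 travel mm 3.59
```

View pics/k13.png

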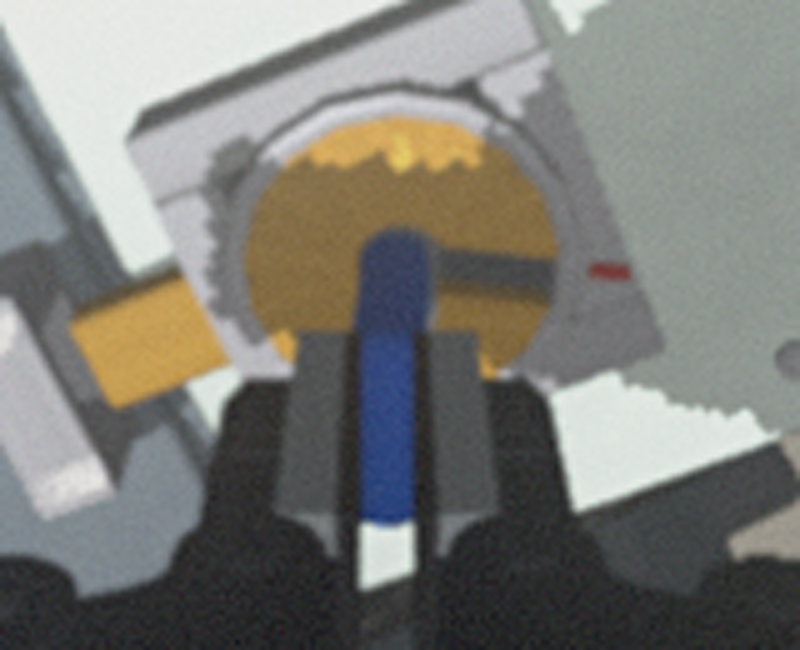

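```bash

python3 -m jog '[[0,0,-1,0,0,0,-1],[0,0,-2,0,0,0,-1],[0,0,-3,0,0,0,-1],[0,0,-4,0,0,0,-1],[0,0,-5,0,0,0,-1],[0,0,-6,0,0,0,-1],[0,0,-7,0,0,0,-1],[0,0,-8,0,0,0,-1],[0,0,-8,0,0,0,-1]]' | head -1; python3 -c "
from bolt import *
upd([0,0,-8,0,0,0,-1]); feel(2);bolt()" | grep -E "eff|bolt"
python3 -m jog '[[0,0,-1,0,0,0,-1],[0,0,-2,0,0,0,-1],[0,0,-3,0,0,0,-1],[0,0,-4,0,0,0,-1],[0,0,-5,0,0,0,-1],[0,0,-6,0,0,0,-1],[0,0,-6,0,0,0,-1]]' | head -1; python3 -c "
from bolt import *
upd([0,0,-6,0,0,0,-1]); feel(2,'k14.png')" | grep -E "eff|bolt"
```

```text
time_s: 26.25
t 26.35 F [1.38 0.01 1.08] M [-0.114 -0.33  -0.003] sd [0.006 0.031 0.018] eff6 [-0.029   0.0009] yaw cmd 0.1454 meas 0.1431 pos err [0.08 1.04 0.39] w 0.0054
bolt protrusion px 88.82 travel mm 4.1
time_s: 27.28
t 27.38 F [0.49 0.3  2.34] M [ 0.113 -0.171  0.008] sd [0.013 0.024 0.024] eff6 [-0.0241  0.0058] yaw cmd 0.669 meas 0.6669 pos err [-0.3   0.86  0.35] w 0.0049
```

View pics/k14.png

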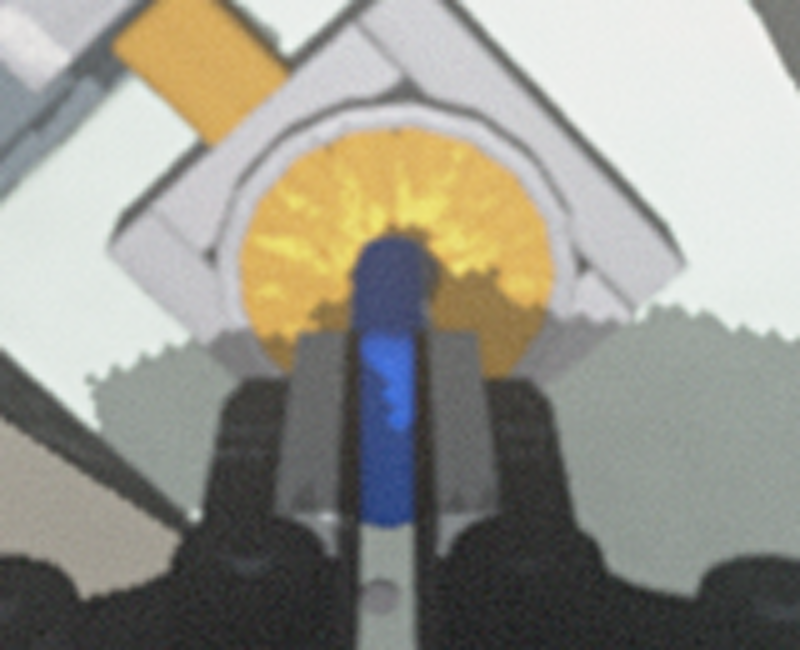

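```bash

python3 -m jog '[[0,0,-0.5,0,0,0,-1],[0,0,-1,0,0,0,-1],[0,0,-1.4,0,0,0,-1],[0,0,-1.4,0,0,0,-1]]' | head -1; python3 -c "
from bolt import *
upd([0,0,-1.4,0,0,0,-1]); feel(2)" | grep -E "eff|bolt"
for i in 1 2; do python3 -m jog '[[0,0,-0.3,0,0,0,-1],[0,0,-0.6,0,0,0,-1],[0,0,-0.6,0,0,0,-1]]' | head -1; python3 -c "
from bolt import *
upd([0,0,-0.6,0,0,0,-1]); feel(2,'k15.png')" | grep -E "eff|bolt"; done
```

```text
time_s: 27.88
t 27.98 F [0.44 0.59 2.28] M [ 0.18   0.006 -0.03 ] sd [0.003 0.008 0.033] eff6 [-0.0177 -0.0062] yaw cmd 0.7912 meas 0.7904 pos err [-0.26  0.54  0.31] w 0.0049
time_s: 28.35
t 28.45 F [-0.71  1.13  1.89] M [ 0.159  0.105 -0.018] sd [0.021 0.04  0.012] eff6 [-0.018  -0.0084] yaw cmd 0.8435 meas 0.8435 pos err [-0.14  0.37  0.31] w 0.0053
time_s: 28.82
t 28.93 F [-0.35  0.76  0.19] M [ 0.065  0.061 -0.033] sd [0.029 0.014 0.007] eff6 [-0.0144 -0.0058] yaw cmd 0.8959 meas 0.896 pos err [-0.01  0.3   0.32] w 0.0054
```

```bash

for i in 1 2 3; do python3 -m jog '[[0,0,-0.2,0,0,0,-1],[0,0,-0.4,0,0,0,-1],[0,0,-0.4,0,0,0,-1]]' | head -1; python3 -c "
from bolt import *
upd([0,0,-0.4,0,0,0,-1]); feel(2,'k15.png')" | grep -E "eff|bolt"; done
```

```text
time_s: 29.3
t 29.4 F [0.18 0.2  0.08] M [ 0.029 -0.002 -0.012] sd [0.018 0.026 0.013] eff6 [-0.0094 -0.0028] yaw cmd 0.9308 meas 0.9308 pos err [0.13 0.28 0.42] w 0.0053
time_s: 29.78
t 29.88 F [-0.12 -0.13 -0.1 ] M [0.029 0.103 0.   ] sd [0.029 0.01  0.038] eff6 [-0.0141 -0.0076] yaw cmd 0.9657 meas 0.9657 pos err [-0.01  0.35  0.42] w 0.0054
time_s: 30.25
t 30.35 F [-1.54 -0.72 -0.1 ] M [ 0.061  0.175 -0.015] sd [0.017 0.029 0.01 ] eff6 [-0.0184 -0.012 ] yaw cmd 1.0006 meas 1.0006 pos err [0.   0.34 0.42] w 0.0049
```

```bash

for i in 1 2 3; do python3 -m jog '[[0,0,-0.2,0,0,0,-1],[0,0,-0.4,0,0,0,-1],[0,0,-0.4,0,0,0,-1]]' | head -1; python3 -c "
from bolt import *
upd([0,0,-0.4,0,0,0,-1]); feel(2,'k16.png')" | grep -E "eff|bolt"; done
```

```text
time_s: 30.72
t 30.82 F [-1.23 -0.03 -0.09] M [ 0.062  0.258 -0.045] sd [0.002 0.001 0.014] eff6 [-0.0229 -0.0164] yaw cmd 1.0355 meas 1.0355 pos err [-0.03  0.35  0.39] w 0.0051
time_s: 31.2
t 31.3 F [-1.3   0.83 -0.39] M [ 0.075  0.337 -0.038] sd [0.008 0.008 0.013] eff6 [-0.0503 -0.0441] yaw cmd 1.0704 meas 1.0704 pos err [-0.02  0.35  0.41] w 0.0054
time_s: 31.68
t 31.77 F [-1.14  0.51 -0.84] M [ 0.136  0.339 -0.119] sd [0.003 0.007 0.004] eff6 [-0.0983 -0.0943] yaw cmd 1.1053 meas 1.1053 pos err [0.03 0.37 0.4 ] w 0.0054
```

View pics/k16.png

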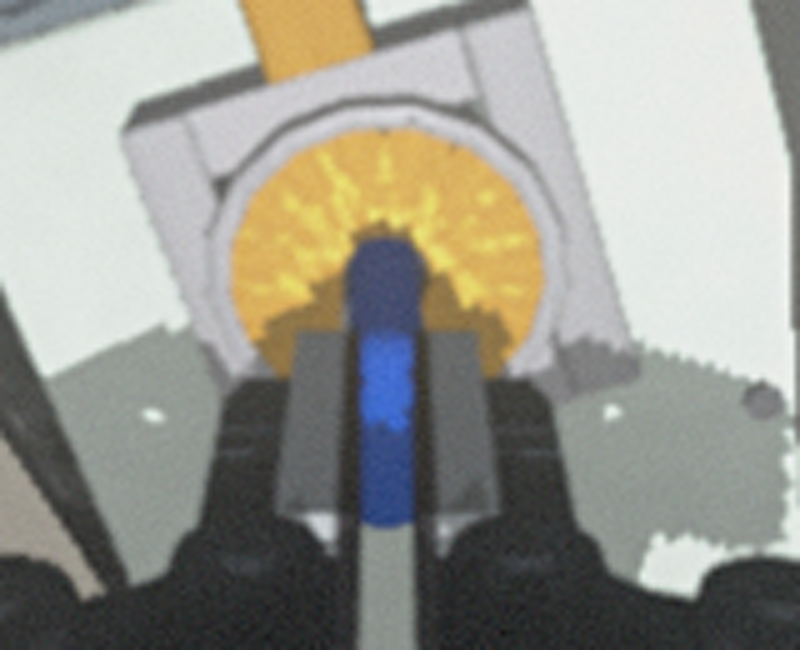

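I felt the second stop: torque rises from about yaw 1.045, and I am now at 0.094 N m. I unload to about yaw 1.0 and try a gentle lift.

```bash

python3 -m jog '[[0,0,0.6,0,0,0,-1],[0,0,1.15,0,0,0,-1],[0,0,1.15,0,0,0,-1]]' | head -1; python3 -c "
from bolt import *
upd([0,0,1.15,0,0,0,-1]); feel(2)" | grep -E "eff|bolt"
python3 -m jog '[[0,0,0,0,0,-0.02,-1],[0,0,0,0,0,-0.04,-1],[0,0,0,0,0,-0.05,-1],[0,0,0,0,0,-0.05,-1]]' | head -1; python3 -c "
from bolt import *
upd([0,0,0,0,0,-0.05,-1]); feel(2)" | grep -E "eff|bolt"
```

```text
time_s: 32.15
t 32.25 F [-0.47  0.3  -0.08] M [ 0.043  0.232 -0.023] sd [0.011 0.03  0.022] eff6 [ 0.0069 -0.0102] yaw cmd 1.005 meas 1.0059 pos err [0.32 0.14 0.51] w 0.0051
time_s: 32.75
t 32.85 F [-1.15  0.51 -0.28] M [ 0.105  0.165 -0.023] sd [0.002 0.    0.028] eff6 [-0.0101 -0.0101] yaw cmd 1.005 meas 1.005 pos err [0.25 0.26 0.58] w 0.0051
```

```bash

for i in 1 2; do python3 -m jog '[[0,0,0,0,0,-0.02,-1],[0,0,0,0,0,-0.04,-1],[0,0,0,0,0,-0.04,-1]]' | grep -E "time|force"; python3 -c "
from bolt import *
upd([0,0,0,0,0,-0.04,-1]); feel(2)" | grep -E "eff|bolt"; done
```

```text
time_s: 33.22
force: [-0.1, 0.9, -1.1]
t 33.33 F [-0.77  0.74 -0.96] M [ 0.125  0.157 -0.006] sd [0.007 0.005 0.011] eff6 [-0.01 -0.01] yaw cmd 1.005 meas 1.005 pos err [0.19 0.25 0.56] w 0.0051
time_s: 33.7
force: [-1.1, 0.8, -0.4]
t 33.8 F [-0.56  0.34 -0.19] M [ 0.101  0.187 -0.001] sd [0.012 0.017 0.011] eff6 [-0.0098 -0.0099] yaw cmd 1.005 meas 1.005 pos err [0.16 0.27 0.54] w 0.0052
```

It has lifted 5.2 mm with no resistance, so the bit is passing the slot. I continue the lift.

```bash

python3 -m jog '[[0,0,0,0,0,-0.05,-1],[0,0,0,0,0,-0.1,-1],[0,0,0,0,0,-0.15,-1],[0,0,0,0,0,-0.15,-1]]' | grep -E "time|force"; python3 -c "
from bolt import *
upd([0,0,0,0,0,-0.15,-1]); feel(2)" | grep -E "eff|bolt"
python3 -m jog '[[0,0,0,0,0,-0.05,-1],[0,0,0,0,0,-0.1,-1],[0,0,0,0,0,-0.2,-1],[0,0,0,0,0,-0.3,-1],[0,0,0,0,0,-0.4,-1],[0,0,0,0,0,-0.4,-1]]' | grep -E "time|force"; python3 -c "
from bolt import *
upd([0,0,0,0,0,-0.4,-1]); feel(2)" | grep -E "eff|bolt"
```

```text
time_s: 34.3
force: [-0.2, 0.6, 0.4]
t 34.4 F [-1.21  0.54  0.09] M [ 0.123  0.191 -0.038] sd [0.001 0.021 0.006] eff6 [-0.0106 -0.0102] yaw cmd 1.005 meas 1.005 pos err [0.31 0.22 0.69] w 0.0053
time_s: 35.15
force: [0.2, -1.1, -0.2]
t 35.25 F [ 0.33  0.08 -1.14] M [-0.011 -0.012  0.004] sd [0.01  0.014 0.043] eff6 [-0. -0.] yaw cmd 1.005 meas 1.005 pos err [0.26 0.22 0.66] w 0.005
```

The key is clear of the lock. I plan the transit: raise, pull back in x, then go to the holder at yaw ≈ π so the camera stays on the robot's side, away from the monitor.

```bash
python3 - <<'E'
from h import *
show()
for p,y in [([.484,-.196,.165],1.005),([.43,-.12,.17],1.3),([.41,-.0,.17],1.9),([.41,.1,.17],2.5),([.415,.2,.17],3.1),([.43,.234,.17],3.1416)]: print(p,y,need(p,y))
from ov import *
d=env.get_image("scene"); crop(d,"sc2.png",255,120,345,210,7)
E
```

```text
t 35.25 cmd [ 0.4841 -0.1965  0.1085] 1.005 meas [ 0.4843 -0.1962  0.1091] [ 3.1414 -0.      1.005 ] F [ 0.8   0.49 -0.88] M [-0.    -0.025 -0.039] w 0.005 q [-0.47  0.23  1.95  0.    0.96  0.1 ]
[0.484, -0.196, 0.165] 1.005 [ 0.     0.    -0.     0.009 -0.008 -1.412]
[0.43, -0.12, 0.17] 1.3 [ 0.     0.    -3.381  0.889 -2.166 -1.537]
[0.41, -0.0, 0.17] 1.9 [ -0.      0.    -10.256   3.153  -4.197  -1.537]
[0.41, 0.1, 0.17] 2.5 [ -0.      0.    -17.132   5.263  -5.537  -1.537]
[0.415, 0.2, 0.17] 3.1 [ -0.      0.    -24.007   7.441  -6.772  -1.537]
[0.43, 0.234, 0.17] 3.1416 [ -0.      0.    -24.484   8.359  -6.911  -1.537]
```

View pics/sc2.png

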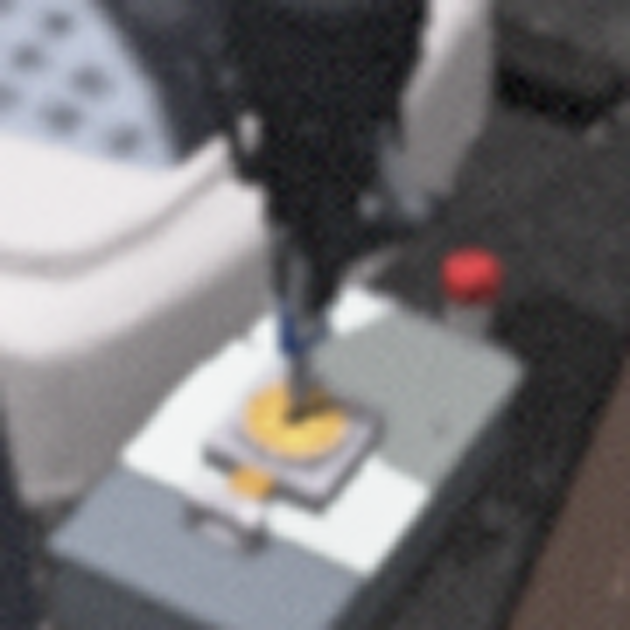

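```bash

python3 -m jog '[[0,0,0,0,0,-0.7,-1],[0,0,0,0,0,-1.4,-1],[0,0,-1.5,0.3,-0.7,-1.55,-1],[0,0,-3,0.8,-2,-1.55,-1],[0,0,-5,1.5,-2.8,-1.55,-1],[0,0,-7,2.2,-3.4,-1.55,-1],[0,0,-9,2.8,-3.9,-1.55,-1],[0,0,-10.3,3.2,-4.2,-1.55,-1],[0,0,-10.3,3.2,-4.2,-1.55,-1],[0,0,-10.3,3.2,-4.2,-1.55,-1]]'; python3 - <<'E'
from h import *
upd([0,0,-10.3,3.2,-4.2,-1.55,-1])
d=env.get_image("wrist"); crop(d,"w20.png",130,130,390,330,3)
for p,y in [([.41,.07,.17],2.4),([.41,.15,.17],2.9),([.43,.234,.17],3.1416)]: print(p,y,need(p,y))
E
```

```text
time_s: 36.55
tool_pos: [0.4111, 0.0015, 0.171]
eef_rot: [-3.141, 0.001, 1.903]
force: [0.1, -0.3, -0.1]
width: 0.0055
t 36.55 cmd [0.4109 0.0017 0.1705] 1.9038 meas [0.4111 0.0015 0.171 ] [-3.1415e+00  5.0000e-04  1.9026e+00] F [ 0.11 -0.31 -0.13] M [-0.023  0.019 -0.023] w 0.0055 q [-0.1  -0.08  2.14 -0.    1.08 -0.43]
[0.41, 0.07, 0.17] 2.4 [-0.     0.    -5.686  1.622  0.537  0.013]
[0.41, 0.15, 0.17] 2.9 [ -0.      0.    -11.415   3.512   1.191   0.013]
[0.43, 0.234, 0.17] 3.1416 [-0.0000e+00  0.0000e+00 -1.4184e+01  5.3330e+00  2.3500e+00  1.3000e-02]
```

View pics/w20.png

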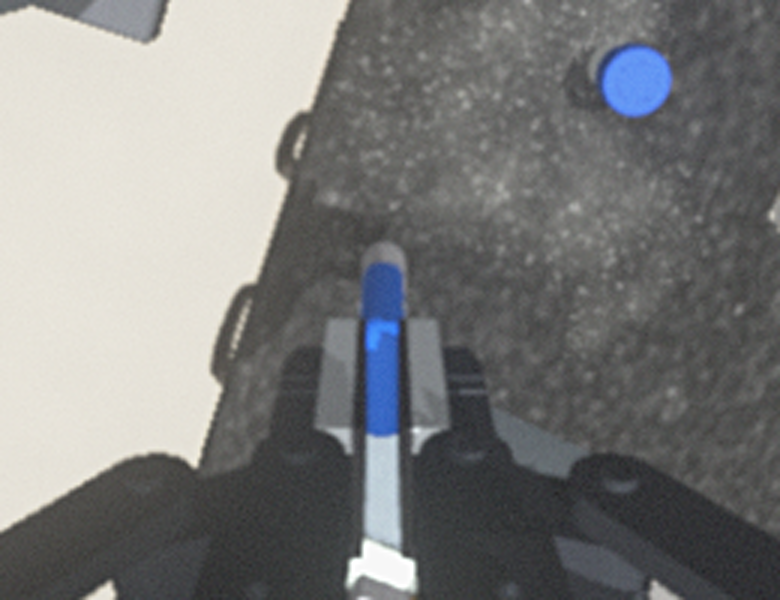

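```bash

python3 -m jog '[[0,0,-2,0.6,0.2,0,-1],[0,0,-4,1.2,0.4,0,-1],[0,0,-6,1.8,0.6,0,-1],[0,0,-8,2.5,0.8,0,-1],[0,0,-10,3.2,1.1,0,-1],[0,0,-12,4.2,1.6,0,-1],[0,0,-14.18,5.3,2.35,0,-1],[0,0,-14.18,5.33,2.35,0,-1],[0,0,-14.18,5.33,2.35,0,-1],[0,0,-14.18,5.33,2.35,0,-1]]'; python3 - <<'E'
from h import *
upd([0,0,-14.18,5.33,2.35,0,-1])
d=env.get_image("wrist"); cv2.imwrite("pics/w21.png",d["color"]); crop(d,"w21c.png",180,90,330,240,5)
print(proj(d,[.439,.2356,.03]))
E
```

```text
time_s: 37.85
tool_pos: [0.4299, 0.2327, 0.1707]
eef_rot: [-3.141, -0.001, 3.139]
force: [-0.2, -0.5, -0.6]
width: 0.005
t 37.85 cmd [0.43   0.2339 0.1705] 3.1413 meas [0.4299 0.2327 0.1707] [-3.1408e+00 -9.0000e-04  3.1388e+00] F [-0.17 -0.49 -0.6 ] M [-0.042  0.061  0.018] w 0.005 q [ 0.41  0.08  1.98 -0.    1.08 -1.16]
[[259.80118234 181.91811563]]
```

View pics/w21.png

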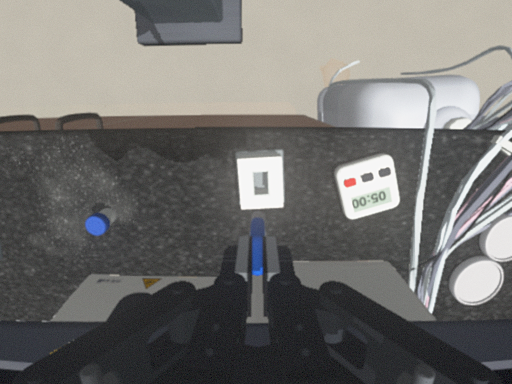

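View pics/w21c.png

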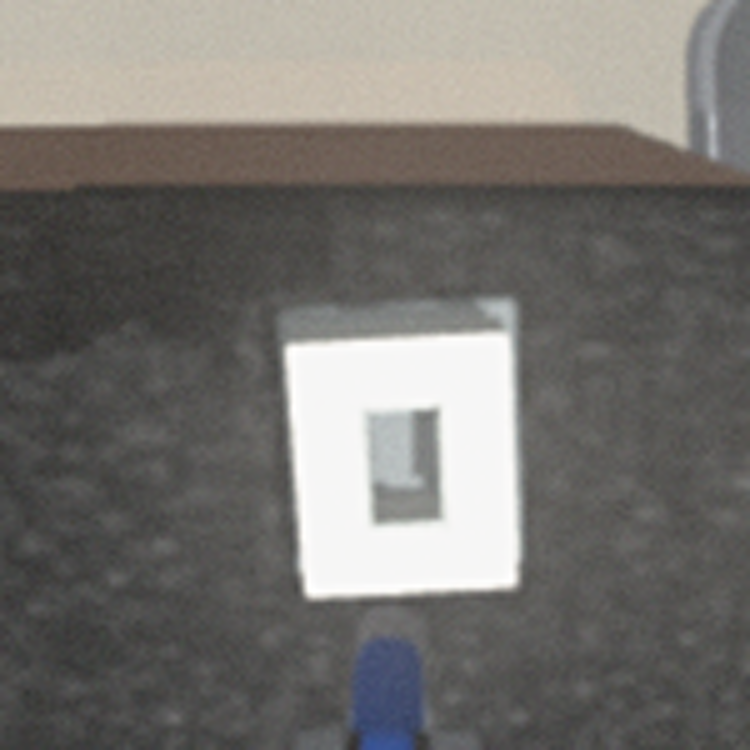

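```bash
python3 - <<'E'
from h import *
d=env.get_image("wrist"); o=env.get_obs(); print(o["tool_pos"].round(4),o["eef_rot"].round(4))
for L in ([(365,412),(440,408),(441,521),(373,524)],[(285,343),(508,331),(519,587),(306,598)]):
    P=np.array([onz(d,(u+.5)/5+179.5,(v+.5)/5+89.5,.03)[:2] for u,v in L]); c=P.mean(0)
    e=(P[0]+P[1]-P[2]-P[3]); s=P[0]-P[1]+P[3]-P[2]
    print(P.round(4).tolist(),"c",c.round(4),"len",np.linalg.norm(e)/2,np.linalg.norm(s)/2,"ang long",np.arctan2(e[1],e[0])%np.pi,"ang short",np.arctan2(s[1],s[0])%np.pi)
# key axis check: bow top centre at z = tool-0.081+0.112
from blue import bluetop
z=o["tool_pos"][2]+.031
bluetop(z=z,c=tuple(o["tool_pos"][:2]),vmin=60)
t=env.get_image("top"); 
E
```

```text
[0.43   0.2329 0.1709] [-3.1413e+00 -3.0000e-04  3.1390e+00]
[[0.4282, 0.2281], [0.4274, 0.244], [0.4526, 0.2444], [0.4532, 0.2296]] c [0.4403 0.2365] len 0.025099517899373085 0.015330482135139743 ang long 0.03935576656720441 ang short 1.6190058686017585
[[0.4133, 0.2115], [0.4109, 0.258], [0.4679, 0.2617], [0.4704, 0.2148]] c [0.4406 0.2365] len 0.05710598878227791 0.04679455770381753 ang long 0.060993807170675485 ang short 1.6230320525156618
wrist N 6561 cen [0.4302 0.2329] pca ang 0.004 sig*sqrt12 [0.0055 0.0225] rect [0.43  0.233] [ 6.2 23.3] 89.5
```

The slot centre is (0.4405, 0.2365), with its long axis at about 0.05 rad. I move over it, lower to a hover, and look.

```bash
python3 - <<'E'
from h import *
print(need([.4365,.2363,.085],.052+np.pi), need([.4365,.2363,.12],.052+np.pi))
E
```

```text
[-0.    -0.    -0.6   -0.162  0.061  2.138] [-0.    -0.    -0.6   -0.162  0.061  1.263]
```

```bash

python3 -m jog '[[0,0,-0.6,-0.16,0.06,0.3,-1],[0,0,-0.6,-0.16,0.06,0.9,-1],[0,0,-0.6,-0.16,0.06,1.6,-1],[0,0,-0.6,-0.16,0.06,2.1,-1],[0,0,-0.6,-0.16,0.06,2.1,-1],[0,0,-0.6,-0.16,0.06,2.1,-1]]'; python3 - <<'E'
from h import *
upd([0,0,-0.6,-0.16,0.06,2.1,-1])
d=env.get_image("wrist"); crop(d,"w22.png",180,130,330,280,5)
s=env.get_image("scene"); crop(s,"s22.png",200,250,300,350,6)
E
```

```text
time_s: 38.8
tool_pos: [0.4373, 0.2366, 0.0878]
eef_rot: [3.141, 0.001, -3.09]
force: [-0.1, -0.8, -0.5]
width: 0.0054
t 38.8 cmd [0.4364 0.2363 0.0865] -3.0896 meas [0.4373 0.2366 0.0878] [ 3.1411e+00  1.3000e-03 -3.0900e+00] F [-0.1  -0.76 -0.49] M [0.045 0.028 0.011] w 0.0054 q [ 0.41  0.22  2.02 -0.    0.9  -1.21]
```

View pics/w22.png

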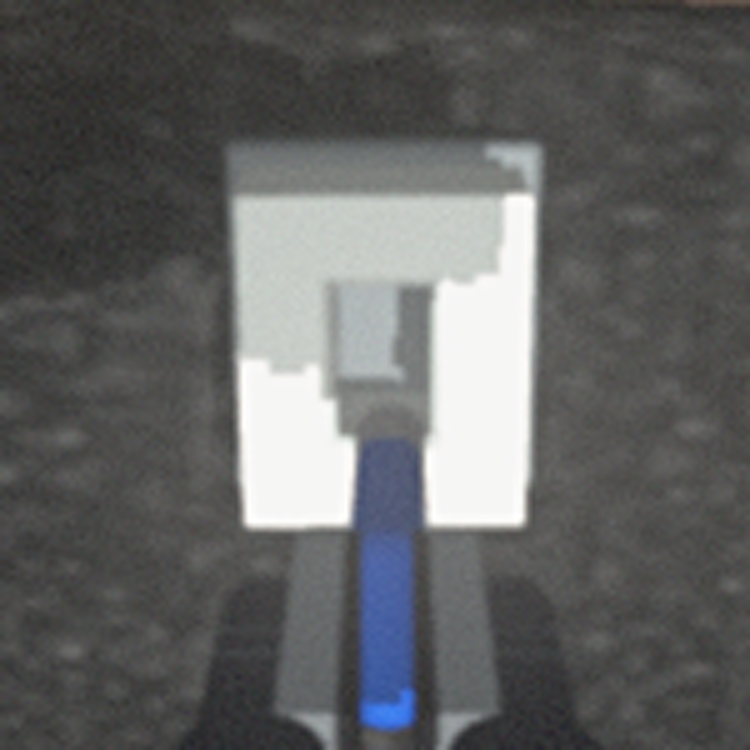

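View pics/s22.png

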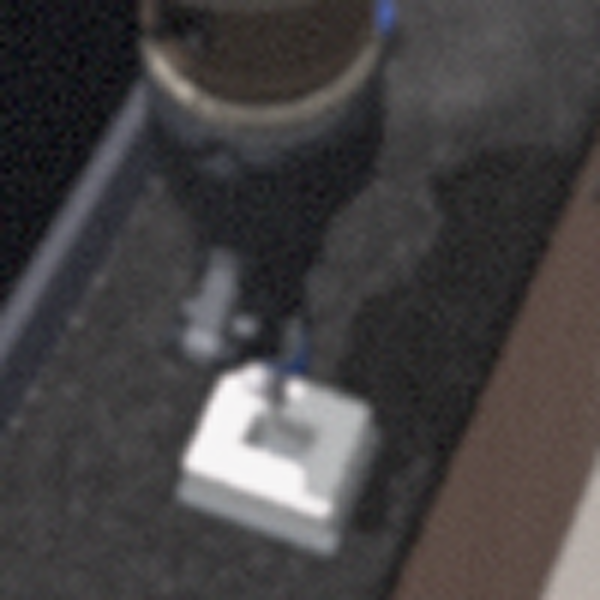

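```bash
python3 - <<'E'
from h import *
d=env.get_image("wrist"); o=env.get_obs(); print(o["tool_pos"].round(4),o["eef_rot"].round(4))
f=lambda u,v,z:onz(d,(u+.5)/5+179.5,(v+.5)/5+129.5,z)[:2]
P=np.array([f(u,v,.03) for u,v in [(233,193),(537,193),(527,525),(243,527)]]); c=P.mean(0); e=(P[0]+P[1]-P[2]-P[3])
print(P.round(4).tolist(),c.round(4),np.arctan2(e[1],e[0])%np.pi, np.linalg.norm(P[0]-P[1]))
print("slot top edge",f(330,283,.03).round(4),f(433,283,.03).round(4),"bottomish",f(340,437,.03).round(4),f(433,437,.03).round(4))
z=o["tool_pos"][2]-.0253
print("shank ahead edge at z~+10mm",f(390,405,z+.02).round(4), "bow top", f(387,725,o["tool_pos"][2]+.03).round(4),f(390,440,z+.026).round(4))
E
```

```text
[0.4376 0.2369 0.0882] [ 3.1407e+00  2.3000e-03 -3.0897e+00]
[[0.4138, 0.2119], [0.4114, 0.2588], [0.4679, 0.2619], [0.4707, 0.2147]] [0.441  0.2368] 0.051301585275720374 0.04701323991316936
slot top edge [0.4275 0.2274] [0.4267 0.2437] bottomish [0.4537 0.2301] [0.4529 0.2453]
shank ahead edge at z~+10mm [0.4268 0.2367] bow top [0.4496 0.2375] [0.429  0.2368]
```

```bash

python3 -m jog '[[0,0,0,0,0,0.2,-1],[0,0,0,0,0,0.4,-1],[0,0,0,0,0,0.6,-1],[0,0,0,0,0,0.8,-1],[0,0,0,0,0,0.95,-1],[0,0,0,0,0,1.05,-1],[0,0,0,0,0,1.05,-1]]'; python3 - <<'E'
from h import *
upd([0,0,0,0,0,1.05,-1]); feel(2)
d=env.get_image("wrist"); crop(d,"w23.png",180,150,330,300,5)
E
```

```text
time_s: 39.83
tool_pos: [0.4363, 0.2364, 0.0446]
eef_rot: [-3.141, -0.001, -3.09]
force: [-0.5, 0.4, 0.3]
width: 0.0053
t 39.825 cmd [0.4364 0.2363 0.0445] -3.0896 meas [0.4363 0.2364 0.0446] [-3.1413e+00 -7.0000e-04 -3.0896e+00] F [-0.46  0.41  0.27] M [0.028 0.049 0.046] w 0.0053 q [ 0.41  0.29  2.04  0.    0.81 -1.21]
t 39.92 F [ 0.07 -0.17 -0.32] M [ 0.006 -0.026 -0.055] sd [0.024 0.025 0.019] eff6 [-0. -0.] yaw cmd -3.0896 meas -3.0896 pos err [0.23 0.33 0.51] w 0.0053
```

View pics/w23.png

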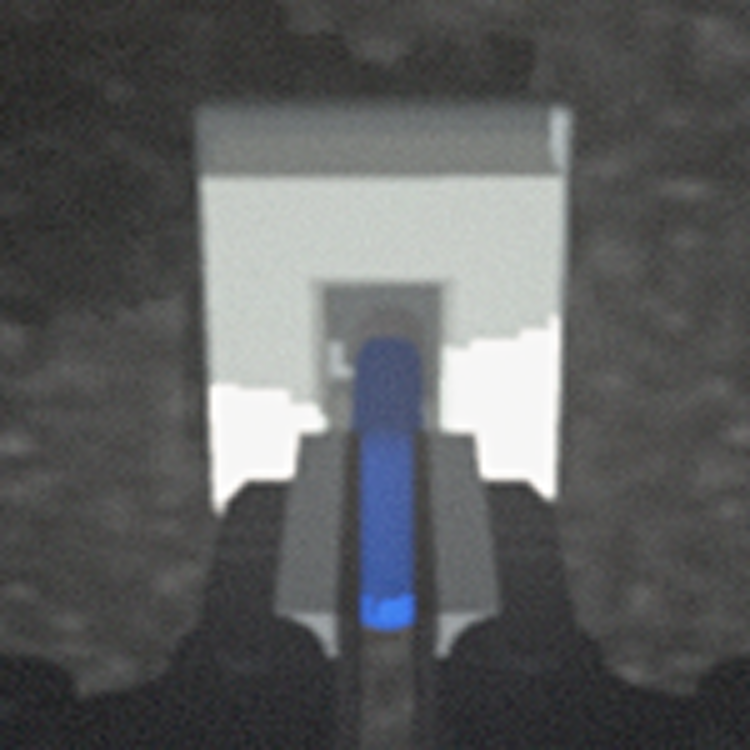

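The key is in the slot with no contact force. I lower it to the floor of the slot.

```bash

python3 -m jog '[[0,0,0,0,0,0.05,-1],[0,0,0,0,0,0.1,-1],[0,0,0,0,0,0.14,-1],[0,0,0,0,0,0.14,-1]]' | head -1; python3 -c "
from h import *
upd([0,0,0,0,0,0.14,-1]); feel(2)"|grep eff
for i in 1 2; do python3 -m jog '[[0,0,0,0,0,0.015,-1],[0,0,0,0,0,0.02,-1],[0,0,0,0,0,0.02,-1]]' | head -1; python3 -c "
from h import *
upd([0,0,0,0,0,0.02,-1]); feel(2)"|grep eff; done
```

```text
time_s: 40.48
t 40.58 F [ 0.04 -0.18 -1.  ] M [-0.044 -0.02   0.053] sd [0.061 0.02  0.026] eff6 [0. 0.] yaw cmd -3.0896 meas -3.0895 pos err [0.06 0.25 0.4 ] w 0.005
time_s: 40.95
t 41.05 F [-0.58  0.05  0.52] M [0.018 0.026 0.002] sd [0.017 0.013 0.011] eff6 [ 0. -0.] yaw cmd -3.0896 meas -3.0896 pos err [0.19 0.31 0.55] w 0.0052
time_s: 41.42
t 41.52 F [-0.6  -0.75  5.73] M [-0.095  0.225  0.014] sd [0.028 0.048 0.005] eff6 [0.0001 0.0001] yaw cmd -3.0896 meas -3.0896 pos err [0.62 0.55 1.18] w 0.0052
```

The key touches the floor of the slot (5.7 N). I ease up slightly and release with a part opening.

```bash

python3 -m jog '[[0,0,0,0,0,-0.015,-1],[0,0,0,0,0,-0.015,-0.85],[0,0,0,0,0,-0.015,-0.75],[0,0,0,0,0,-0.015,-0.6],[0,0,0,0,0,-0.015,-0.45],[0,0,0,0,0,-0.015,-0.45]]'; python3 - <<'E'
from h import *
upd([0,0,0,0,0,-0.015,-1])
d=env.get_image("wrist"); crop(d,"w24.png",180,150,330,300,5)
E
```

```text
time_s: 42.28
tool_pos: [0.4365, 0.2365, 0.0383]
eef_rot: [-3.142, -0.0, -3.09]
force: [0.5, 0.5, 0.0]
width: 0.0234
t 42.275 cmd [0.4364 0.2363 0.0379] -3.0896 meas [0.4365 0.2365 0.0383] [-3.1415e+00 -2.0000e-04 -3.0896e+00] F [0.52 0.46 0.04] M [ 0.039 -0.02  -0.044] w 0.0234 q [ 0.41  0.3   2.04 -0.    0.8  -1.21]
```

View pics/w24.png

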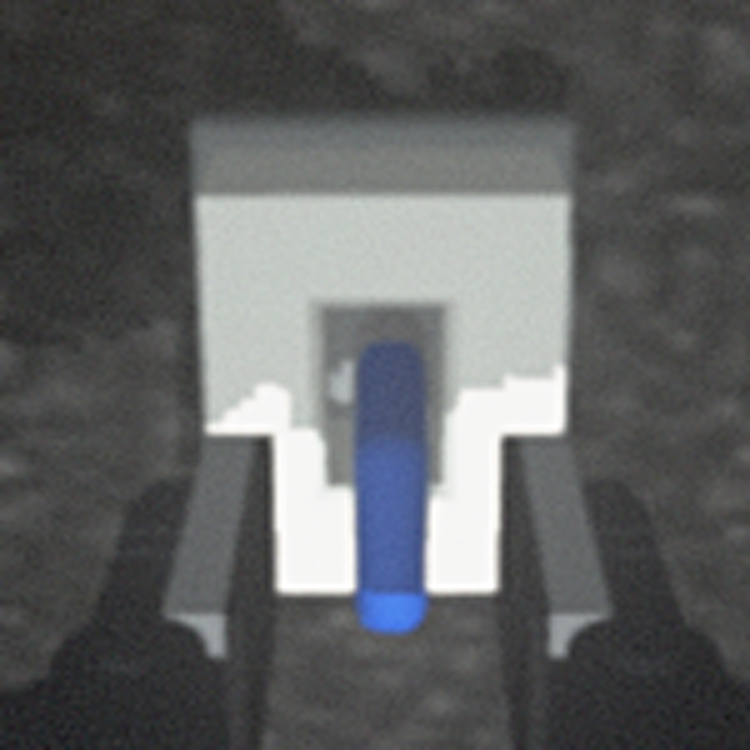

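The key stands in the slot between the open fingers. I withdraw straight up and then back towards the robot.

```bash

python3 -m jog '[[0,0,0,0,0,-0.4,-0.45],[0,0,0,0,0,-0.9,-0.45],[0,0,0,0,0,-1.6,-0.45],[0,0,0,0,0,-2.5,-0.45],[0,0,0,0,0,-3.3,-0.45],[0,0,0,0,0,-3.3,-0.45],[0,0,0,0,0,-3.3,-0.45]]'; python3 - <<'E'
from h import *
upd([0,0,0,0,0,-3.3,-1])
d=env.get_image("wrist"); crop(d,"w25.png",180,90,330,240,5)
s=env.get_image("scene"); crop(s,"s25.png",200,250,300,350,6)
t=env.get_image("top")
E
```

```text
time_s: 43.2
tool_pos: [0.4362, 0.2364, 0.1704]
eef_rot: [-3.142, -0.0, -3.09]
force: [0.6, 0.1, -0.5]
width: 0.0236
t 43.2 cmd [0.4364 0.2363 0.1699] -3.0896 meas [0.4362 0.2364 0.1704] [-3.1415e+00 -2.0000e-04 -3.0896e+00] F [ 0.64  0.08 -0.49] M [ 0.056  0.012 -0.025] w 0.0236 q [ 0.41  0.1   1.96 -0.    1.08 -1.21]
```

View pics/w25.png

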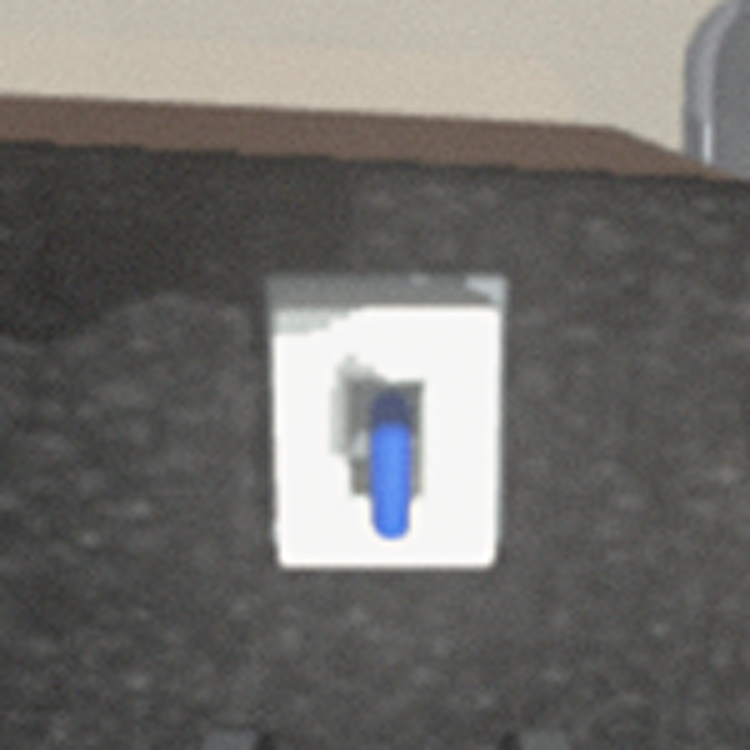

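View pics/s25.png

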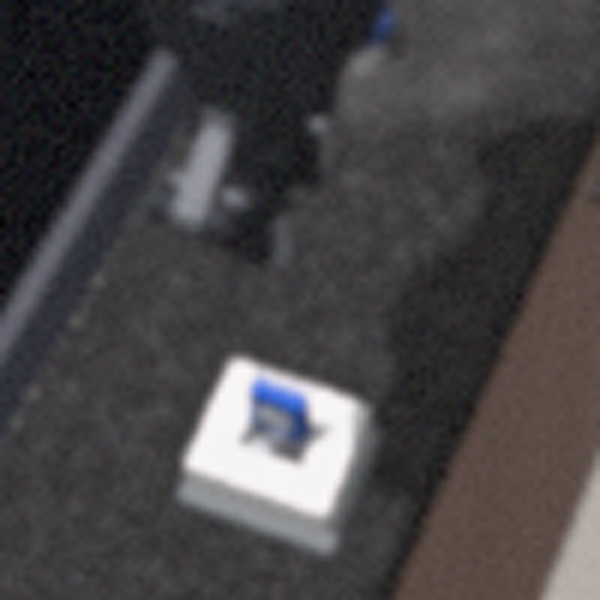

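The key stands upright in the slot, and the fingers are well clear. Last check is of the bolt and the bystanders.

```bash
python3 - <<'E'
from h import *
a=cv2.imread("pics/top0.png"); t=env.get_image("top"); b=t["color"]
win=(190,140,370,250); k=4
f=lambda im:cv2.resize(im[win[1]:win[3],win[0]:win[2]],None,fx=k,fy=k,interpolation=cv2.INTER_CUBIC)
cv2.imwrite("pics/fin.png",cv2.resize(np.vstack([f(a),f(b)]),None,fx=.66,fy=.66))
def cen(im,lo,hi,smin,box):
    h=cv2.cvtColor(im,cv2.COLOR_BGR2HSV); m=(h[...,0]>=lo)&(h[...,0]<=hi)&(h[...,1]>smin)&(h[...,2]>90)
    y,x=np.nonzero(m[box[1]:box[3],box[0]:box[2]]); return (x.mean()+box[0]).round(2),(y.mean()+box[1]).round(2),len(x)
for n,lo,hi,s,bx in [("blue",105,125,130,(197,205,217,225)),("red",0,8,130,(342,215,360,235)),("drop",20,35,90,(224,146,242,166)),("bolt",8,28,90,(270,205,288,220))]:
    print(n,cen(a,lo,hi,s,bx),cen(b,lo,hi,s,bx))
E
```

```text
blue (np.float64(206.12), np.float64(214.0), 67) (np.float64(206.12), np.float64(214.0), 67)
red (np.float64(nan), np.float64(nan), 0) (np.float64(nan), np.float64(nan), 0)
drop (np.float64(232.09), np.float64(153.72), 43) (np.float64(232.09), np.float64(153.72), 43)
bolt (np.float64(284.27), np.float64(212.53), 30) (np.float64(283.42), np.float64(212.47), 38)<stdin>:8: RuntimeWarning: Mean of empty slice.
  ret = ret.dtype.type(ret / rcount)
```

View pics/fin.png

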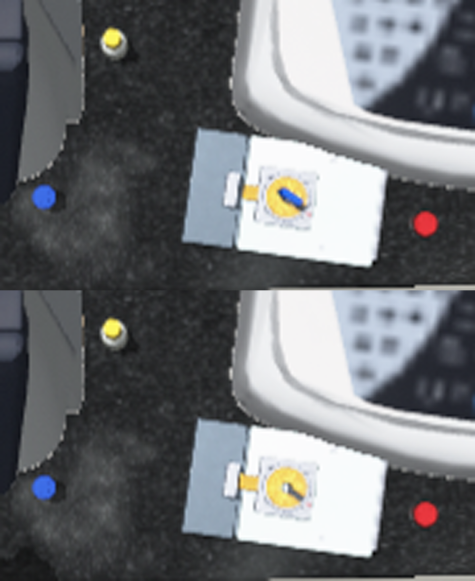

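```bash
python3 -c "
from station import env
print(env.sign_off(), env.get_obs()['time_s'])"
```

```text
the job is handed in; nothing more can be done
the job is handed in; nothing more can be done
```

The box is locked and the key stands upright, bow up and released, in the holder slot. I handed the job in at about 43 s. One risk remains: the torque at the locking stop briefly read about 0.17 N m, which is your breaking figure.

- **Locking:** I turned the key clockwise, pushing the bolt, until the torque rose and the bolt stopped moving. From the wrist camera it travelled about 3.6–4.1 mm of the 4 mm.
- **Torque at the stop:** I took two small steps in one go there, so the joint 6 reading went 0.12, 0.148, then about 0.175 N m (wrist sensor 0.17). I backed off straight away. The bolt stayed out and the key turned freely afterwards, but I can't rule out that the lock was stressed.
- **Taking the key out:** I felt the second stop at about yaw 1.045, where torque rose to 0.09 N m. I eased off to yaw 1.005, and the key came straight up with no more than about 1 N of vertical force.
- **Placing it:** The key touched the slot floor with about 6 N, and I let go after easing up slightly.
- **Last checks:** The top view shows the bolt out at the keeper. The blue vial and the dropper are at unchanged pixel positions. The colour check found nothing for the red vial, but it looks unmoved in the before-and-after pictures.
- **Disagreement with the notes:** By camera, the bow started within about 0.05 rad of the red mark, not 0.46–0.54 rad clockwise of it. The locking stop also came at about 1.55–1.6 rad clockwise by hand angle, against the 1.52 given. I relied on what I saw and felt.

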